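Lock the drying carrier and load the fruits

ROBOT

A 6-joint arm with a two-finger parallel gripper is mounted at the origin on the work surface. World frame = base frame: x ahead of the robot, y to its left, z up, the work surface at z = 0. Lengths are in m, angles in rad, forces in N, time in s.
With the tool pointing down it reaches from about 0.35 to 0.775 m from the base axis. Payload 5.5 kg.
Tool frame: the origin (TCP) lies at the very end of the fingers, on their centre line; the grasp point (between the pads) lies 19 mm behind it; x points along the fingers, y is the direction in which the jaws open and shut, and the axes are right-handed (so a half turn about x gives the same grasp; the last joint's range is limited). The gripper opens to 85 mm and grips with 20 to 120 N. Pads are 22 mm wide; open, the fingers measure 114 mm over their backs; the gripper's body (76 mm by 85 mm) begins 54 mm behind the grasp point. The pads swing forward as they close: fully open they stand 13 mm farther back than shut.
Start: joints at [1.087, 0.313, 0.046, 1.304, 0, 1.431], TCP at [0.194, 0.541, 0.194] pointing down, gripper open.
Joint ranges: [-2.76, 2.76], [-0.86, 1.69], [-1.03, 1.26], [-2.2, 2.34], [-1.47, 1.5], [-3.14, 3.14]. Speed limits (rad/s): [2.57, 2.57, 3.14, 3.14, 3.14, 3.14].

INTERFACE

Orientations are given as a unit quaternion [w, x, y, z].
In Python, from workcell import env gives the robot as it stands.
- The arm moves only by the tool servo_tool, never from a script. Its argument "increments" is a list of rows, each an object with "offset": the shift along the tool's x, y, z in cm, a list of three; "yaw": the turn about the tool's x in degrees. In form: [{"offset": [x, y, z], "yaw": yaw}, ...]. A call has exactly 8 rows; each row is the pose to reach, as a shift and turn from the pose commanded when the call began, along the tool's axes at that moment; what a row does not reach only later rows make up. A row lasts 1/10 s, in which the tool goes at most 50 mm and 8.59 degrees, less where a joint would pass 70% of its speed; a pose out of reach is approached as far as the arm can. A call with a gripper value outside its range is refused whole. "claw" is the opening, from 0 (shut) to 1 (fully open), set as the call begins (left out, the last holds). The fingers move at their own pace and stop on an object; "force" is the grip in N (left out, the last holds). Time passes only in rows, so rows that repeat a pose let the fingers close, or fill a call up. It gives the time, the measured TCP pose, the force and the opening at its end, in the units of the state.
- env.get_state(): the state, without advancing time (a new reading comes with each control period).
- env.read_camera(name): name is "scene" or "top" or "wrist"; returns (picture, depth): 384x512x3 uint8, red, green, blue; 384x512 float32, m along the optical axis (not along the pixel's ray), 0 where there is no reading.
- env.camera_model(name): a dict with "vertical_fov" (degrees; the focal length in pixels is half the picture's height over the tangent of half this angle, whatever the lens; pixels are square), "cx", "cy" (the principal point, pixels), "world_from_camera" (4x4, takes a point from camera to world coordinates). Camera axes: x right, y up, looking along -z (the intrinsics and any distortion apply to the point x, -y, -z); pixel columns grow to the right and rows downward; lengths in m; the calibration is good to about 2 mm. A picture is of the moment at which its call begins: read the wrist's pose just before it. camera_model takes no time and is no camera call; for the wrist camera it gives the pose at the moment of the call.
- env.hand_in(): hands the job in, once; it reports no verdict.
The state is a dict: "clock": time; "joint_pos": joint angles; "qvel": joint speeds; "tau": joint torques, N m; "tcp_pos": TCP position; "orientation": TCP orientation; "wrist_force": force on the tool from outside, world axes, zero at the start; "ft_torque": the same for the moment, N m; "finger_gap": finger opening in m.
Only numpy, scipy, OpenCV 4.12 (cv2) and the standard library are available. Lean on these libraries where they do the work, as an engineer would, in place of code of your own. Each camera call takes 0.05 s, during which the arm holds its last target.

TASK

Get the sloped drying stand ready: slide the metal collar down over the spindle until it sits flat on the wooden carrier, then lock it by pushing the R-clip's straight leg through the spindle's cross-hole, above the collar, until the bent leg has ridden over the spindle and closed round it. Then put the two loose dried fruits into the empty wells, one in each, leaving the fruit in the middle well where it is, and let go of everything without disturbing the jars and other things on the table.

Things in the scene. Friction and masses are not known exactly. Their poses are not given: they have to be found in the camera images.
- carrier: the fixed wooden board on the stand, 220 mm up the slope (x), 280 mm wide (y), 16 mm thick, sloping 30 degrees: low on the robot's side, high on the far side. Origin: middle of its top face, 115 mm above the table. x up the slope, y level across, z the board's normal, leaning 30 degrees from vertical towards the robot's side
- spindle_foot (a point): foot of the spindle, where its axis meets the board's top face, 30 mm up the slope from the board's middle. Axes as carrier; the spindle stands along z, square to the board. It is a steel shaft 30 mm thick and 60 mm long, its top end tapered over the last 7 mm to 18 mm
- cross_hole (a point): centre of the cross-hole in the spindle, 37.5 mm from the board along the spindle. The hole runs right through along this point's y axis (level, across the board), and is 12.6 mm wide (along x) and 13 mm high (along z). Axes as carrier. The clip may enter from either end of the hole
- well_left (a point): centre point of a fruit seated in the left (+y) round well of the board. The well is a 45 mm hole: a 60 mm fruit rests on its edge, centre 20 mm off the board's top face along its normal, and stays put in spite of the slope. Axes as carrier. Empty at the start
- well_middle (a point): centre point of a fruit seated in the middle round well of the board. The well is a 45 mm hole: a 60 mm fruit rests on its edge, centre 20 mm off the board's top face along its normal, and stays put in spite of the slope. Axes as carrier. A fruit already lies here
- well_right (a point): centre point of a fruit seated in the right (-y) round well of the board. The well is a 45 mm hole: a 60 mm fruit rests on its edge, centre 20 mm off the board's top face along its normal, and stays put in spite of the slope. Axes as carrier. Empty at the start. Wells are 96 mm apart along y, 98 mm downslope of the spindle
- collar_center (a point): centre, half-way up, of the loose plain aluminium collar: a ring 64 mm outside diameter, 38 mm bore, 30 mm high, about 0.16 kg, lying flat on the table with its z axis (the bore) upright. Seated on the board round the spindle its top is 1 mm below the cross-hole's lower edge
- clip_grip (a point): centre of the grey grip block on the loop end of the R-clip; block 42 mm long (x), 28 wide (y), 24 high (z). The steel-wire clip lies flat on the table, 153 mm long over all, 0.12 kg; undersides of block and wire are level, so the wire's centre line is 8 mm below this point. x axis: along the straight leg to its tip; y: towards the bent leg; z: up
- clip_seat (a point): point on the centre line of the clip's straight leg that belongs in the centre of the cross-hole when the clip is home; 79 mm ahead (+x) of clip_grip, 8 mm to its -y side and 8 mm below it. The straight leg is 8 mm thick, its tip 53 mm ahead of this point, the last 7 mm thinned to 5.6 mm; the bent leg's flared end reaches 29 mm to its +y side. Same axes as clip_grip
- clip_leg (a joint): how far the clip's sprung bent leg is bent away from the straight leg (rad): 0 relaxed, up to about 0.12 while its flared end and throat ride over the spindle (a push of some 5 to 10 N), back below about 0.06 once closed round it, its hump beside the spindle on the clip's +y side. It hinges where it leaves the block
- fruit_a_center (a point): centre of a loose dried fruit: a hard brown ball 60 mm across, about 30 g, resting on a fixed square cork rest with a hole (52 mm wide, 14 mm high) so that its centre is 38 mm above the table
- fruit_b_center (a point): centre of the other loose dried fruit, like fruit_a, on its own cork rest
- fruit_c_center (a point): centre of the like fruit that already lies in the middle well and stays there
- white_jar: bystander: plain white plastic screw-top jar, 72 mm across, 110 mm tall, standing; origin under its centre
- brown_jar: bystander: small amber jar with white lid, 60 mm across, 75 mm tall; origin under its centre
- brown_jar2: bystander: another small amber jar with white lid, 60 mm across, 75 mm tall; origin under its centre
- carton: bystander: cardboard carton 90 x 60 x 70 mm tall; origin under its centre
- spatula: bystander: flat spatula 170 mm long lying on the table; its length is its x axis
- weight: bystander: brass balance weight, 40 mm across, 48 mm tall; origin under its centre
- tall_jar: bystander: white jar 80 mm across, 140 mm tall; origin under its centre
- collar: the collar (origin under its centre)
- clip: the R-clip (origin under its middle; axes as clip_grip)
- fruit_a: fruit_a (use its centre point)
- fruit_b: fruit_b (use its centre point)

How it is judged:
By the outcome, as a careful person would: the job done as asked, in the order asked, and still so for the second after the job is handed in, with the robot touching nothing.
It also fails if it takes over 72 s, if anything falls off the work surface, if the arm or the gripper's body presses on something with over 40 N, if the wrist force passes 120 N, or if a joint passes its speed limit or range.

## Working session

There is one attempt and no reset: what is moved stays moved. The work goes in short steps, Python scripts to look and compute and a tool call to move; the robot and the scene stay as the last step left them, time stands still between calls to the robot, and variables do not carry over. Pictures are saved under pics/ and viewed, and the job is handed in when it is done.

Besides the shell and the picture viewer there is one more tool, called after "Request:" by a JSON object that holds its "name" and its "arguments". servo_tool: Moves the arm, as the interface text tells. Its arguments: {"type":"object","properties":{"increments":{"type":"array","items":{"type":"object","properties":{"offset":{"type":"array","items":{"type":"number"}},"yaw":{"type":"number"}}}},"claw":{"type":"number"},"force":{"type":"number"}},"required":["increments"]}

```bash
ls; mkdir -p pics; python3 - <<'E'
from workcell import env
import cv2,numpy as np
print(env.get_state())
for n in ["scene","top","wrist"]:
    m=env.camera_model(n); print(n,m)
    p,d=env.read_camera(n); cv2.imwrite(f"pics/{n}0.png",p[:,:,::-1]); np.savez(f"pics/{n}0.npz",p=p,d=d,**{k:v for k,v in m.items() if not isinstance(v,str)})
print(env.get_state()['clock'])
E
```

```text
pics
{'clock': 0.0, 'joint_pos': array([ 1.08741399e+00,  3.14003002e-01,  4.49424923e-02,  1.30358428e+00,
       -1.36062626e-05,  1.43122295e+00]), 'qvel': array([ 0.00071637, -0.00113358,  0.00162999,  0.00173325,  0.00015932,
        0.00044846]), 'tau': array([-1.51977233e-04, -4.80628610e+01,  2.98532671e+01,  1.93828595e-02,
       -1.00090620e-04, -1.27066528e-06]), 'tcp_pos': array([0.19354043, 0.54082218, 0.19349253]), 'orientation': array([ 0.69648857,  0.12033341,  0.69687998, -0.12158053]), 'wrist_force': array([ 0.86573128, -1.11653334, -0.30559844]), 'ft_torque': array([ 0.00318021, -0.00631503,  0.06181229]), 'finger_gap': 0.08531108926326067}
scene {'vertical_fov': 47.00773917093653, 'cx': 254.6829806370198, 'cy': 187.42177780987916, 'world_from_camera': array([[-0.86722541, -0.34477758,  0.35923323,  1.00054268],
       [ 0.49780248, -0.58497877,  0.64030658,  0.83822954],
       [-0.01061954,  0.73411733,  0.67893959,  1.01827016],
       [ 0.        ,  0.        ,  0.        ,  1.        ]])}
top {'vertical_fov': 45.576387145309376, 'cx': 256.74780378463817, 'cy': 190.83295785101214, 'world_from_camera': array([[-0.01009389,  0.99670549, -0.08047532,  0.38617526],
       [-0.999943  , -0.00978093,  0.00428219, -0.01749603],
       [ 0.00348096,  0.08051396,  0.9967474 ,  1.8710839 ],
       [ 0.        ,  0.        ,  0.        ,  1.        ]])}
wrist {'vertical_fov': 70.33186328409573, 'cx': 257.67315083158405, 'cy': 193.76094690538076, 'world_from_camera': array([[ 3.37083723e-01, -8.89232721e-01, -3.09256740e-01,
         1.14115403e-01],
       [ 9.41474503e-01,  3.18180519e-01,  1.11296531e-01,
         5.69346152e-01],
       [-5.69046783e-04, -3.28673584e-01,  9.44443408e-01,
         3.73066105e-01],
       [ 0.00000000e+00,  0.00000000e+00,  0.00000000e+00,
         1.00000000e+00]])}
0.15
```

View pics/top0.png

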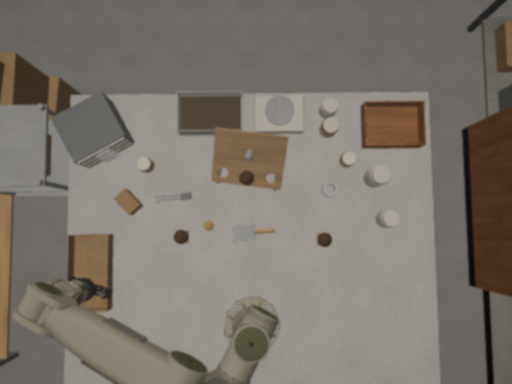

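View pics/scene0.png

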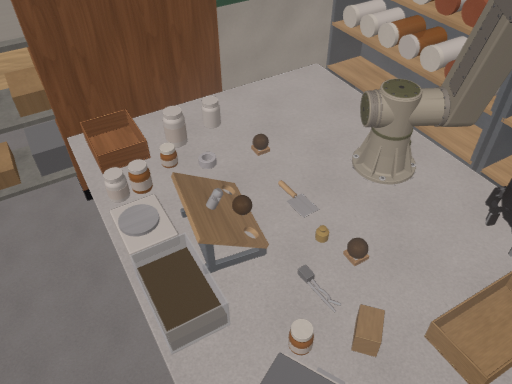

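View pics/wrist0.png

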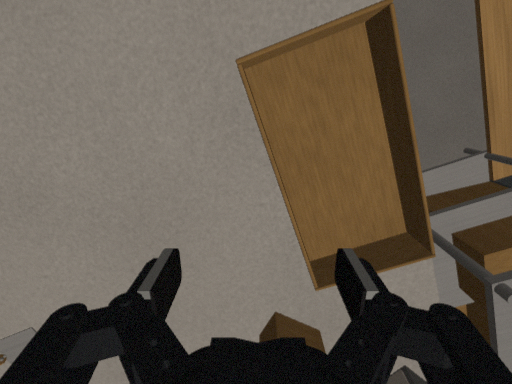

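```bash
cat > h.py <<'E'
import numpy as np,cv2
def load(f): return dict(np.load(f'pics/{f}.npz'))
def K(m):
    f=192/np.tan(np.radians(float(m['vertical_fov']))/2); return f
def cloud(m):
    d=m['d']; f=K(m); v,u=np.mgrid[0:384,0:512]
    P=np.stack([(u-m['cx'])/f*d,-(v-m['cy'])/f*d,-d],-1)
    T=m['world_from_camera']; W=P@T[:3,:3].T+T[:3,3]
    W[d<=0]=np.nan; return W
def proj(m,p):
    T=m['world_from_camera']; c=(np.asarray(p)-T[:3,3])@T[:3,:3]; f=K(m)
    return np.stack([m['cx']+f*c[...,0]/-c[...,2], m['cy']-f*c[...,1]/-c[...,2]],-1)
def ray_z(m,uv,z):
    f=K(m);T=m['world_from_camera']; uv=np.asarray(uv,float)
    d=np.array([(uv[0]-m['cx'])/f,-(uv[1]-m['cy'])/f,-1])@T[:3,:3].T
    return T[:3,3]+d*(z-T[2,3])/d[2]
def snap(name,tag):
    from workcell import env
    mm=env.camera_model(name); p,d=env.read_camera(name)
    cv2.imwrite(f'pics/{tag}.png',p[:,:,::-1]); np.savez(f'pics/{tag}.npz',p=p,d=d,**mm)
    return load(tag)
def crop(tag,x0,y0,w,h,s):
    p=cv2.imread(f'pics/{tag}.png')[y0:y0+h,x0:x0+w]
    cv2.imwrite(f'pics/{tag}_c{x0}_{y0}.png',cv2.resize(p,None,fx=s,fy=s,interpolation=cv2.INTER_CUBIC))
E
python3 - <<'E'
from h import *
crop('top0',110,90,270,170,2.9)
crop('scene0',90,80,300,220,2.6)
m=load('top0');W=cloud(m)
for n,(u,v) in dict(fa=(181,236),fb=(324,239),fc=(246,178),sp=(249,153),collar=(329,188),grip=(185,196),weight=(208,225),carton=(128,201),tall=(389,218),table=(290,300)).items(): print(n,W[v,u].round(4))
E
```

```text
fa [0.3567 0.2754 0.0585]
fb [ 0.3393 -0.2878  0.0654]
fc [0.5769 0.0158 0.1257]
sp [0.6653 0.0028 0.1774]
collar [ 5.460e-01 -3.228e-01 -3.000e-04]
grip [0.5169 0.2647 0.0277]
weight [0.399  0.1697 0.0499]
carton [0.4959 0.4807 0.0776]
tall [ 0.4184 -0.5328  0.112 ]
table [ 0.0938 -0.1554 -0.0046]
```

View pics/top0_c110_90.png

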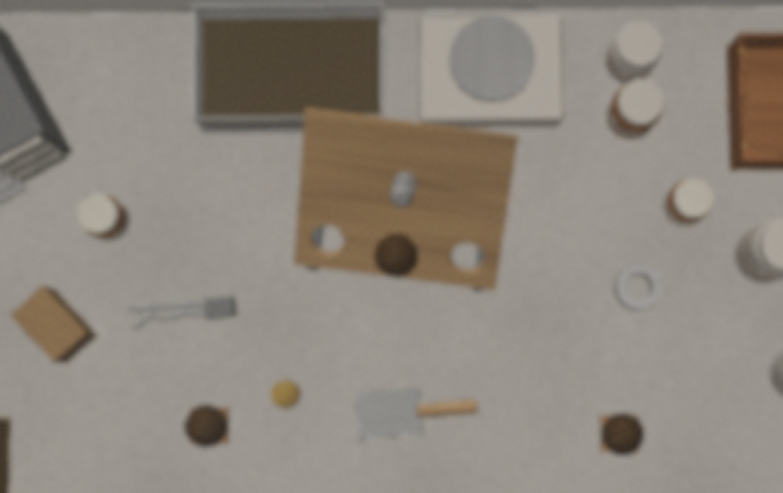

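View pics/scene0_c90_80.png

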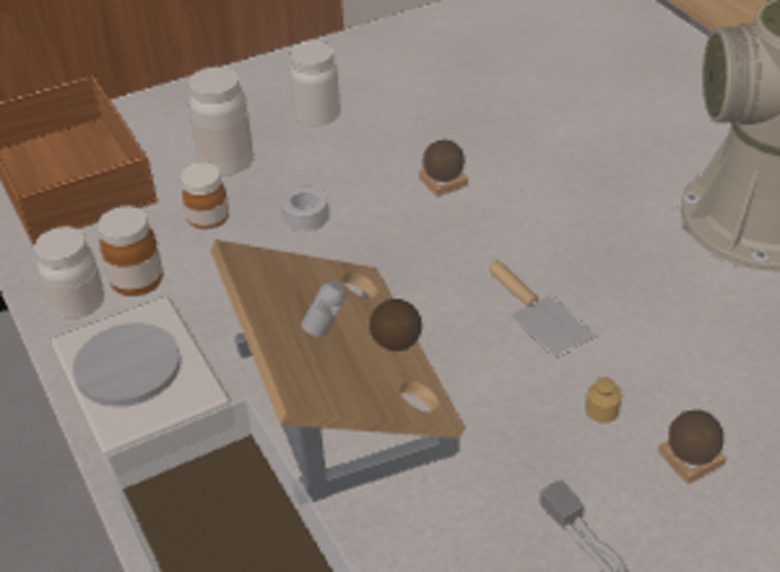

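```bash
cat >> h.py <<'E'
def Rz(a): c,s=np.cos(a),np.sin(a); return np.array([[c,-s,0],[s,c,0],[0,0,1.]])
c30,s30=np.cos(np.pi/6),.5
Rt=np.array([[c30,0,-s30],[0,1,0],[s30,0,c30]])
def board(q,p): # q=x,y,yaw ; p in carrier coords (m)
    return np.array([q[0],q[1],.115])+np.asarray(p)@(Rz(q[2])@Rt).T
E
python3 - <<'E'
from h import *
from scipy.optimize import least_squares
t=load('top0');s=load('scene0')
C=np.array([[.11,.14,0],[.11,-.14,0],[-.11,-.14,0],[-.11,.14,0]])
ut=np.array([[305,108],[517,137],[496,290],[295,263]])/2.9+[110,90]
us=np.array([[287,422],[215,240],[378,268],[462,428]])/2.6+[90,80]
def r(q,which):
    P=board(q,C); a=(proj(t,P)-ut).ravel(); b=(proj(s,P)-us).ravel()
    return np.concatenate([a]*which[0]+[b]*which[1])
for w in [(1,0),(0,1),(1,1)]:
    o=least_squares(r,[.63,0,-.1],args=(w,)); print(w,o.x.round(4),np.abs(o.fun).max().round(2))
q=o.x
for n,p in dict(top=[.03,0,.06],hole=[.03,0,.0375],fc=[-.068,0,.02],wl=[-.068,.096,.02]).items(): print(n,board(q,p).round(4),proj(t,board(q,p)).round(1),proj(s,board(q,p)).round(1))
# depth check
for nm,m in (('t',t),('s',s)):
    W=cloud(m); R=Rz(q[2])@Rt
    L=(W-np.array([q[0],q[1],.115]))@R
    ok=(abs(L[...,2])<.03)&(abs(L[...,0]-.05)<.05)&(abs(L[...,1])<.12)&(np.hypot(L[...,0]-.03,L[...,1])>.05)
    A=np.c_[L[ok][:,:2],np.ones(ok.sum())]; print(nm,ok.sum(),np.linalg.lstsq(A,L[ok][:,2],rcond=None)[0])
E
```

```text
(1, 0) [ 0.6502  0.004  -0.1387] 0.56
(0, 1) [ 0.6538  0.012  -0.1375] 2.12
(1, 1) [ 0.652   0.0079 -0.1386] 3.47
top [0.648  0.0085 0.182 ] [247.5 157.4] [219.2 189.9]
hole [0.6592 0.0069 0.1625] [248.  155.3] [215.9 196.1]
fc [0.5838 0.0174 0.0983] [245.7 177. ] [242.  204.9]
wl [0.597  0.1125 0.0983] [221.3 173.9] [254.1 227.4]
t 1117 [-3.38552784e-03 -1.71553437e-03 -9.77062233e-05]
s 1170 [ 0.00090004  0.00262753 -0.00062026]
```

```bash
cat >> h.py <<'E'
from scipy.spatial.transform import Rotation as Ro
def Rq(q): return Ro.from_quat([q[1],q[2],q[3],q[0]]).as_matrix()
def goto(p,jaw=None,st=None):
    """print offset cm in tool axes to TCP p, and yaw deg so that tool y (mod 180) is at world heading jaw(rad)"""
    if st is None:
        from workcell import env; st=env.get_state()
    R=Rq(st['orientation']); off=R.T@(np.asarray(p)-st['tcp_pos'])*100
    h=np.arctan2(R[1,1],R[0,1]); out=''
    if jaw is not None:
        d=(jaw-h+np.pi/2)%np.pi-np.pi/2; out=f' yaw {-np.degrees(d):.2f} (or {-np.degrees(d)+180*np.sign(d):.1f})'
    print('t',round(st['clock'],2),'tcp',st['tcp_pos'].round(4),'jawhead',round(np.degrees(h),1),'off',off.round(2),out,'tilt',R[:,0].round(4))
E
python3 - <<'E'
from h import *
from workcell import env
st=env.get_state(); print(Rq(st['orientation']).round(3))
t=load('top0');s=load('scene0')
tp=lambda u,v:(110+u/2.9,90+v/2.9); sp=lambda u,v:(90+u/2.6,80+v/2.6)
for n,a,b,z in [('collar',(637,288),(305,207),.02),('fa',(207,425),(695,437),.038),('fb',(622,434),(443,160),.038),('block',(220,307),(562,502),.02),('fc',(396,255),(395,324),.0983),('weight',(286,393),(603,400),.03)]:
    print(n,ray_z(t,tp(*a),z).round(4),ray_z(s,sp(*b),z).round(4))
goto([.55,-.32,.2],-.1386)
print(st['joint_pos'])
E
```

```text
[[-0.001  0.337  0.941]
 [-0.001  0.941 -0.337]
 [-1.    -0.001 -0.   ]]
collar [ 0.5389 -0.322   0.02  ] [ 0.5455 -0.3165  0.02  ]
fa [0.3541 0.2772 0.038 ] [0.3571 0.2816 0.038 ]
fb [ 0.336  -0.2938  0.038 ] [ 0.3399 -0.2915  0.038 ]
block [0.518  0.2624 0.02  ] [0.5231 0.2693 0.02  ]
fc [0.5802 0.0141 0.0983] [0.5833 0.0162 0.0983]
weight [0.397  0.1693 0.03  ] [0.407  0.1822 0.03  ]
t 0.15 tcp [0.1936 0.541  0.1937] jawhead 70.3 off [ -0.55 -69.05  62.57]  yaw 78.24 (or -101.8) tilt [-6.0e-04 -1.2e-03 -1.0e+00]
[ 1.08738193e+00  3.13828923e-01  4.52618307e-02  1.30359912e+00
 -1.11919095e-05  1.43120989e+00]
```

Request:
{"name": "servo_tool", "arguments": {"increments": [{"offset":[-5.6,-41.4,38.8],"yaw":-11.8},{"offset":[-5.6,-41.4,38.8],"yaw":-11.8},{"offset":[-5.6,-41.4,38.8],"yaw":-11.8},{"offset":[-5.6,-41.4,38.8],"yaw":-11.8},{"offset":[-5.6,-41.4,38.8],"yaw":-11.8},{"offset":[-5.6,-41.4,38.8],"yaw":-11.8},{"offset":[-5.6,-41.4,38.8],"yaw":-11.8},{"offset":[-5.6,-41.4,38.8],"yaw":-11.8}], "claw": 1, "force": 20}}

```text
clock: 0.95
tcp_pos: [0.3522, 0.1748, 0.2339]
orientation: [0.706, 0.049, 0.705, -0.048]
wrist_force: [1.6, 0.2, 0.1]
finger_gap: 0.0855
```

```bash
python3 -c "
from h import *
snap('wrist','w1'); goto([.42,.02,.25],1.432)"
```

```text
t 1.0 tcp [0.3559 0.1685 0.2345] jawhead 81.6 off [ -1.47 -13.76   8.51]  yaw -0.43 (or 179.6) tilt [ 0.0032 -0.0041 -1.    ]
```

View pics/w1.png

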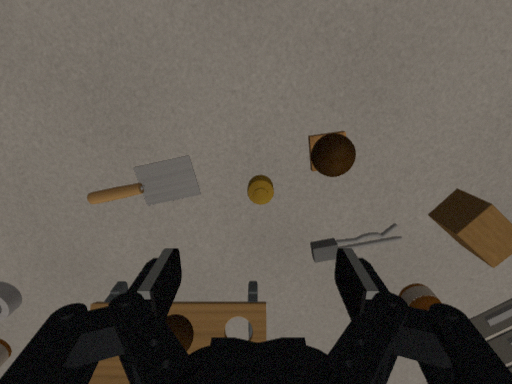

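```bash
cat >> h.py <<'E'
def sphere(W,mask,r=.03):
    from scipy.optimize import least_squares
    P=W[mask]; P=P[~np.isnan(P[:,0])]
    c0=np.median(P,0)-[0,0,.02]
    o=least_squares(lambda c:np.linalg.norm(P-c,axis=1)-r,c0,loss='soft_l1',f_scale=.002); return o.x,len(P),np.abs(o.fun).mean()
def disk(u,v,r):
    V,U=np.mgrid[0:384,0:512]; return np.hypot(U-u,V-v)<r
E
python3 - <<'E'
from h import *
m=load('w1');W=cloud(m)
print('fa',sphere(W,disk(333,155,17)))
print('table',W[60,200],W[300,60],W[50,450])
print('block',[W[v,u].round(4) for u,v in [(318,244),(325,243),(323,247),(330,242)]])
print('weight',W[187,261])
crop('w1',290,200,140,80,5.7)
t=load('top0'); print(proj(t,sphere(W,disk(333,155,17))[0]))
E
```

```text
fa (array([0.35561506, 0.27931143, 0.03760533]), 884, np.float64(0.0005334312049932932))
table [2.08047357e-01 1.15072570e-01 1.84176494e-04] [ 5.68081199e-01 -2.25796061e-01 -3.13127612e-04] [ 2.42386356e-01  4.53749415e-01 -1.19337633e-04]
block [array([0.5067, 0.2542, 0.0155]), array([0.5066, 0.2658, 0.0152]), array([0.508 , 0.2604, 0.0244]), array([0.5059, 0.2741, 0.0153])]
weight [0.38951448 0.17462106 0.0349564 ]
[180.85446526 236.18467688]
```

View pics/w1_c290_200.png

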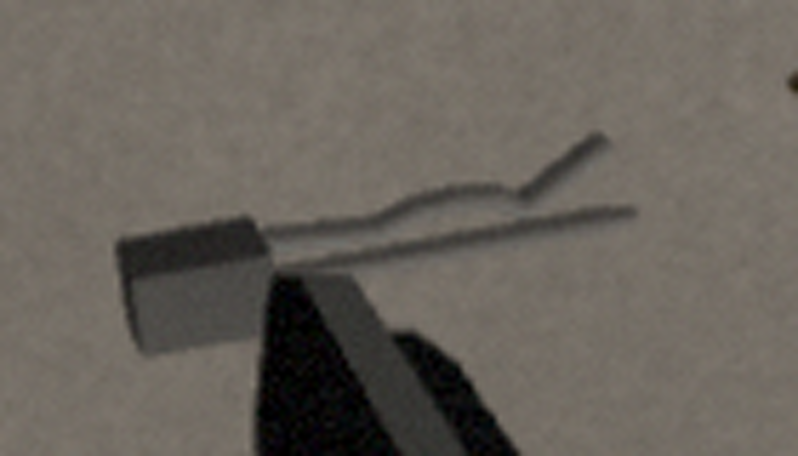

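Request:
{"name": "servo_tool", "arguments": {"increments": [{"offset":[-6.5,-23.7,34.2],"yaw":-0.5},{"offset":[-6.5,-23.7,34.2],"yaw":-0.5},{"offset":[-6.5,-23.7,34.2],"yaw":-0.5},{"offset":[-6.5,-23.7,34.2],"yaw":-0.5},{"offset":[-6.5,-23.7,34.2],"yaw":-0.5},{"offset":[-6.5,-23.7,34.2],"yaw":-0.5},{"offset":[-6.5,-23.7,34.2],"yaw":-0.5},{"offset":[-6.5,-23.7,34.2],"yaw":-0.5}]}}

```text
clock: 1.8
tcp_pos: [0.644, -0.0925, 0.2953]
orientation: [0.706, 0.046, 0.706, -0.046]
wrist_force: [1.4, 0.4, 0.8]
finger_gap: 0.0855
```

```bash
python3 -c "
from h import *
snap('wrist','w2'); goto([.543,-.32,.2],1.432)"
```

```text
t 1.85 tcp [ 0.65   -0.0987  0.292 ] jawhead 82.3 off [  9.24 -23.34  -7.67]  yaw 0.29 (or -179.7) tilt [ 0.0012 -0.0025 -1.    ]
```

View pics/w2.png

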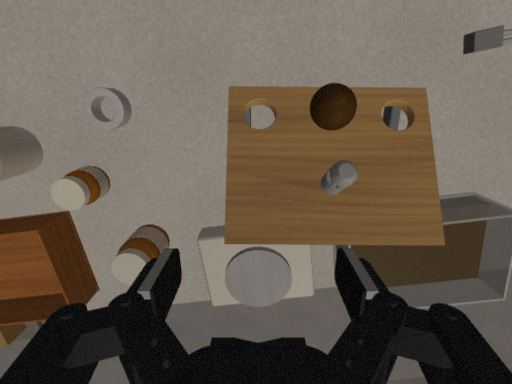

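```bash
python3 - <<'E'
from h import *
from scipy.optimize import least_squares
m=load('w2');W=cloud(m)
print('fc',sphere(W,disk(333,106,20)))
# collar: points with z>.015 in region
V,U=np.mgrid[0:384,0:512]
k=disk(107,108,32)&(W[...,2]>.024)&(W[...,2]<.036)
P=W[k]; o=least_squares(lambda c:np.maximum(np.maximum(np.hypot(P[:,0]-c[0],P[:,1]-c[1])-.032,.019-np.hypot(P[:,0]-c[0],P[:,1]-c[1])),0),np.median(P[:,:2],0)); print('collar',len(P),o.x,o.cost,P[:,2].mean(), (P[:,:2].max(0)+P[:,:2].min(0))/2, np.ptp(P[:,:2],axis=0))
# board mask: depth near board plane, boundaries
C=np.array([[.11,.14,0],[.11,-.14,0],[-.11,-.14,0],[-.11,.14,0]])
ui=np.array([[442,245],[225,242],[229,87],[428,88]])
o=least_squares(lambda q:(proj(m,board(q,C))-ui).ravel(),[.65,.008,-.138]); q=o.x; print(q,o.fun.round(1))
for n,p in dict(top=[.03,0,.06],hole=[.03,0,.0375],foot=[.03,0,0],fc=[-.068,0,.02],wl=[-.068,.096,0],wr=[-.068,-.096,0]).items(): print(n,board(q,p).round(4),proj(m,board(q,p)).round(1))
crop('w2',215,75,240,180,3.3)
R=Rz(q[2])@Rt
L=(W-np.array([q[0],q[1],.115]))@R
ok=(abs(L[...,2])<.02)&(abs(L[...,0]-.05)<.05)&(abs(L[...,1])<.12)&(np.hypot(L[...,0]-.03,L[...,1])>.07)
A=np.c_[L[ok][:,:2],np.ones(ok.sum())]; print(ok.sum(),np.linalg.lstsq(A,L[ok][:,2],rcond=None)[0])
# spindle pts
k=(L[...,2]>.012)&(L[...,2]<.051)&(np.hypot(L[...,0]-.03,L[...,1])<.03)
P=L[k]; o=least_squares(lambda c:np.hypot(P[:,0]-c[0],P[:,1]-c[1])-.015,[.03,0],loss='soft_l1',f_scale=.001); print('spindle in carrier',k.sum(),o.x, np.abs(o.fun).mean())
k=(L[...,2]>.057)&(L[...,2]<.07)&(np.hypot(L[...,0]-.03,L[...,1])<.03); print('top',k.sum(),L[k].mean(0))
E
```

```text
fc (array([0.58238889, 0.01460679, 0.09772393]), 1242, np.float64(0.0005116518908728478))
collar 959 [ 0.54302275 -0.32261659] 3.47182076301613e-07 0.02919684625242495 [ 0.54312994 -0.32247843] [0.06323872 0.06293476]
[ 0.65127102  0.00593514 -0.14422394] [ 2.4  0.9 -1.2  1.1  0.3 -1.8 -1.6  0.3]
top [0.6473 0.0065 0.182 ] [346.9 170.7]
hole [0.6584 0.0049 0.1625] [340.6 175.8]
foot [0.677  0.0022 0.13  ] [331.9 183. ]
fc [0.5831 0.0158 0.0983] [333.2 107. ]
wl [0.6068 0.1094 0.081 ] [398.  115.3]
wr [ 0.5792 -0.0806  0.081 ] [260.1 113.1]
7071 [0.00022309 0.00444623 0.00034961]
spindle in carrier 264 [ 0.02927379 -0.00049025] 0.0005499043632058962
top 324 [ 0.03019872 -0.00178854  0.05965408]
```

View pics/w2_c215_75.png

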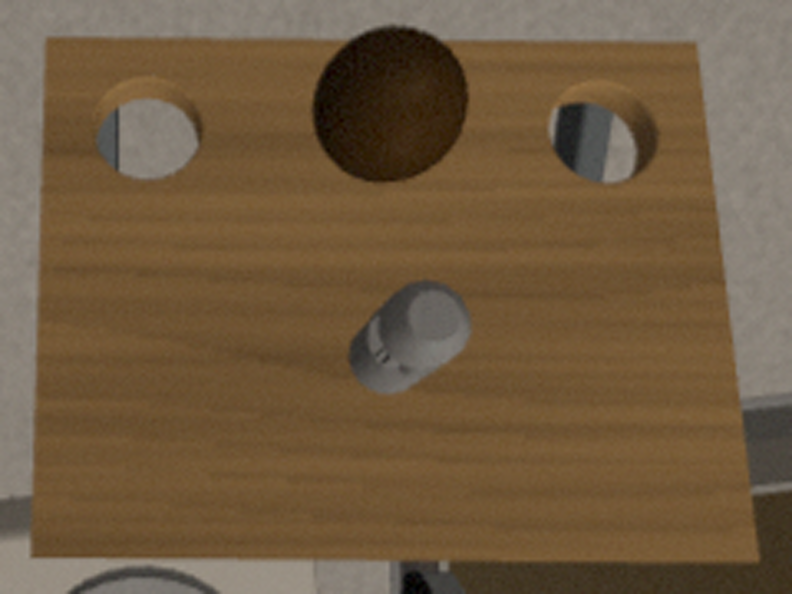

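```bash
python3 - <<'E'
from h import *
m=load('w2');W=cloud(m)
for u,v in [(68,193),(60,190),(75,200),(130,264),(10,150),(90,180)]: print((u,v),W[v,u].round(4))
goto([.543,-.3226,.10],np.pi/2-.142)
goto([.543,-.3226,.005],np.pi/2-.142)
E
```

```text
(68, 193) [ 0.6588 -0.3906  0.0755]
(60, 190) [ 0.6531 -0.4029  0.0731]
(75, 200) [ 0.6716 -0.3843  0.0748]
(130, 264) [ 0.7806 -0.3155  0.1009]
(10, 150) [ 0.5842 -0.4613  0.0644]
(90, 180) [ 0.6488 -0.3685  0.0477]
t 1.85 tcp [ 0.65   -0.0987  0.292 ] jawhead 82.3 off [ 19.24 -23.57  -7.65]  yaw 0.47 (or -179.5) tilt [ 0.0012 -0.0025 -1.    ]
t 1.85 tcp [ 0.65   -0.0987  0.292 ] jawhead 82.3 off [ 28.74 -23.55  -7.67]  yaw 0.47 (or -179.5) tilt [ 0.0012 -0.0025 -1.    ]
```

Request:
{"name": "servo_tool", "arguments": {"increments": [{"offset":[19,-23.6,-7.7],"yaw":0.5},{"offset":[19,-23.6,-7.7],"yaw":0.5},{"offset":[19,-23.6,-7.7],"yaw":0.5},{"offset":[19,-23.6,-7.7],"yaw":0.5},{"offset":[19,-23.6,-7.7],"yaw":0.5},{"offset":[19,-23.6,-7.7],"yaw":0.5},{"offset":[19,-23.6,-7.7],"yaw":0.5},{"offset":[23,-23.6,-7.7],"yaw":0.5}]}}

```text
clock: 2.65
tcp_pos: [0.5376, -0.3186, 0.0681]
orientation: [0.707, 0.048, 0.703, -0.051]
wrist_force: [1.4, -0.1, 0.2]
finger_gap: 0.0857
```

```bash
python3 -c "
from h import *
snap('wrist','w3'); goto([.543,-.3226,.005],np.pi/2-.142)"
```

```text
t 2.7 tcp [ 0.5335 -0.3141  0.0591] jawhead 82.0 off [ 5.4  -0.73  1.08]  yaw 0.12 (or -179.9) tilt [-0.0045  0.004  -1.    ]
```

View pics/w3.png

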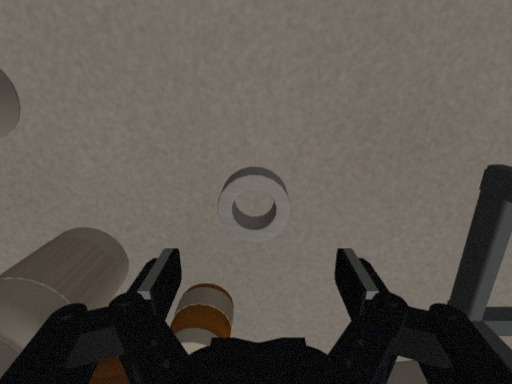

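```bash
python3 - <<'E'
from h import *
from scipy.optimize import least_squares
m=load('w3');W=cloud(m)
k=disk(254,207,40)&(W[...,2]>.026)&(W[...,2]<.034)
P=W[k][:,:2]; o=least_squares(lambda c:np.maximum(np.maximum(np.hypot(*(P-c).T)-.032,.019-np.hypot(*(P-c).T)),0),P.mean(0)); print(len(P),o.x,o.cost,W[k][:,2].mean(),(P.max(0)+P.min(0))/2,np.ptp(P,axis=0))
goto([*o.x,.005],np.pi/2-.142)
E
```

```text
2595 [ 0.54260438 -0.32332585] 4.855765737109061e-07 0.029720684255460993 [ 0.54281605 -0.32305968] [0.06363168 0.06310345]
t 2.7 tcp [ 0.5335 -0.3141  0.0591] jawhead 82.0 off [ 5.4  -0.8   1.05]  yaw 0.12 (or -179.9) tilt [-0.0045  0.004  -1.    ]
```

Request:
{"name": "servo_tool", "arguments": {"increments": [{"offset":[1.5,-0.4,0.6],"yaw":0},{"offset":[2,-0.4,0.6],"yaw":0},{"offset":[2,-0.4,0.6],"yaw":0},{"offset":[2,-0.4,0.6],"yaw":0},{"offset":[2,-0.4,0.6],"yaw":0},{"offset":[2,-0.4,0.6],"yaw":0},{"offset":[2,-0.4,0.6],"yaw":0},{"offset":[2,-0.4,0.6],"yaw":0}]}}

```text
clock: 3.5
tcp_pos: [0.5416, -0.3199, 0.0457]
orientation: [0.706, 0.049, 0.705, -0.049]
wrist_force: [0.3, 0.1, -0.3]
finger_gap: 0.0854
```

```bash
python3 -c "
from h import *
goto([.5427,-.3232,.005],np.pi/2-.142)"
```

```text
t 3.5 tcp [ 0.5416 -0.3199  0.0457] jawhead 82.1 off [ 4.07 -0.31  0.15]  yaw 0.24 (or -179.8) tilt [ 4.e-04 -2.e-04 -1.e+00]
```

Request:
{"name": "servo_tool", "arguments": {"increments": [{"offset":[1,-0.3,0.1],"yaw":0.2},{"offset":[2,-0.3,0.1],"yaw":0.2},{"offset":[3,-0.3,0.1],"yaw":0.2},{"offset":[4.0,-0.3,0.1],"yaw":0.2},{"offset":[4.0,-0.3,0.1],"yaw":0.2},{"offset":[4.0,-0.3,0.1],"yaw":0.2},{"offset":[4.0,-0.3,0.1],"yaw":0.2},{"offset":[4.0,-0.3,0.1],"yaw":0.2}]}}

```text
clock: 4.3
tcp_pos: [0.5425, -0.3233, 0.006]
orientation: [0.706, 0.05, 0.705, -0.05]
wrist_force: [1.7, 0.5, 0.0]
finger_gap: 0.0853
```

Request:
{"name": "servo_tool", "arguments": {"increments": [{"offset":[0,0,0],"yaw":0},{"offset":[0,0,0],"yaw":0},{"offset":[0,0,0],"yaw":0},{"offset":[0,0,0],"yaw":0},{"offset":[0,0,0],"yaw":0},{"offset":[0,0,0],"yaw":0},{"offset":[0,0,0],"yaw":0},{"offset":[-1.5,0,0],"yaw":0}], "claw": 0, "force": 25}}

```text
clock: 5.1
tcp_pos: [0.5405, -0.3218, 0.0184]
orientation: [0.704, 0.051, 0.707, -0.049]
wrist_force: [0.6, -0.6, 0.4]
finger_gap: -0.0002
```

```bash
python3 -c "
from h import *
snap('wrist','w4'); goto([.5427,-.3232,.005],np.pi/2-.142)"
```

```text
t 5.15 tcp [ 0.5425 -0.3232  0.0222] jawhead 81.9 off [1.72 0.01 0.02]  yaw 0.04 (or -180.0) tilt [ 9.e-04 -5.e-04 -1.e+00]
```

View pics/w4.png

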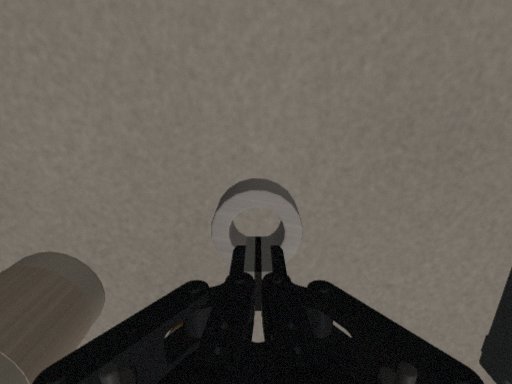

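```bash
python3 - <<'E'
from h import *
from scipy.optimize import least_squares
m=load('w4');W=cloud(m)
k=disk(257,225,50)&(W[...,2]>.025)&(W[...,2]<.035)
P=W[k][:,:2]; print(len(P),P.min(0),P.max(0),W[k][:,2].mean())
o=least_squares(lambda c:np.maximum(np.maximum(np.hypot(*(P-c).T)-.032,.019-np.hypot(*(P-c).T)),0),[.53,-.323]); print(o.x,o.cost)
for u,v in [(245,250),(240,270),(262,240),(250,200),(258,220)]: print(W[v,u].round(4))
E
```

```text
3113 [ 0.51088109 -0.35496914] [ 0.56918725 -0.29162127] 0.02967179881789735
[ 0.54268514 -0.32333583] 8.429653262145759e-07
[ 0.5288 -0.3271  0.075 ]
[ 0.5331 -0.3297  0.0857]
[ 0.5305 -0.3183  0.0636]
[ 0.5184 -0.3239  0.0299]
[ 0.5465 -0.3225  0.0009]
```

```bash
python3 - <<'E'
from h import *
m=load('w4');W=cloud(m)
for z in (.0222,.04,.06,.08): print(z,proj(m,[.5425,-.3232,z]),proj(m,[.53,-.3232,z]))
print(m['world_from_camera'].round(3))
for v in range(232,300,6): print(v,[(W[v,u].round(3)).tolist() for u in (240,248,262,270,276)])
m=load('w3');W=cloud(m)
for v in range(244,300,8): print(v,[(W[v,u].round(3)).tolist() for u in (150,160,170,176,350,360)])
E
```

```text
0.0222 [256.35157498 227.47130425] [253.80076251 211.43227989]
0.04 [256.31251252 239.56549386] [253.51331425 222.25166999]
0.06 [256.25873125 256.21679569] [253.11565503 237.21933823]
0.08 [256.19038858 277.37647908] [252.60712625 256.36007402]
[[ 0.141 -0.936 -0.323  0.457]
 [ 0.99   0.134  0.043 -0.311]
 [ 0.003 -0.326  0.946  0.198]
 [ 0.     0.     0.     1.   ]]
232 [[0.555, -0.338, 0.0], [0.556, -0.332, 0.001], [0.558, -0.321, -0.0], [0.558, -0.314, 0.001], [0.556, -0.31, 0.007]]
238 [[0.555, -0.338, 0.01], [0.529, -0.326, 0.062], [0.53, -0.318, 0.062], [0.56, -0.315, 0.009], [0.556, -0.31, 0.016]]
244 [[0.556, -0.338, 0.018], [0.529, -0.326, 0.069], [0.53, -0.318, 0.069], [0.56, -0.315, 0.016], [0.557, -0.311, 0.024]]
250 [[0.532, -0.331, 0.069], [0.529, -0.326, 0.074], [0.53, -0.318, 0.074], [0.531, -0.314, 0.074], [0.535, -0.311, 0.068]]
256 [[0.532, -0.33, 0.074], [0.529, -0.325, 0.08], [0.531, -0.319, 0.079], [0.531, -0.315, 0.08], [0.535, -0.312, 0.074]]
262 [[0.533, -0.33, 0.08], [0.529, -0.325, 0.086], [0.531, -0.319, 0.085], [0.531, -0.315, 0.086], [0.536, -0.312, 0.0
[... 1053 characters left out ...]
.52, -0.364, 0.133], [0.521, -0.359, 0.133], [0.527, -0.36, 0.124], [0.533, -0.273, 0.133], [0.538, -0.266, 0.128]]
268 [[0.523, -0.369, 0.135], [0.52, -0.361, 0.141], [0.525, -0.36, 0.133], [0.531, -0.361, 0.125], [0.532, -0.275, 0.141], [0.533, -0.27, 0.14]]
276 [[0.52, -0.364, 0.146], [0.521, -0.36, 0.146], [0.529, -0.361, 0.135], [0.535, -0.362, 0.127], [0.536, -0.275, 0.142], [0.533, -0.272, 0.146]]
284 [[0.52, -0.362, 0.152], [0.524, -0.36, 0.147], [0.532, -0.361, 0.137], [0.538, -0.362, 0.129], [0.539, -0.276, 0.143], [0.533, -0.274, 0.151]]
292 [[0.521, -0.36, 0.156], [0.527, -0.36, 0.149], [0.536, -0.361, 0.138], [0.542, -0.363, 0.13], [0.543, -0.276, 0.144], [0.535, -0.275, 0.153]]
```

Request:
{"name": "servo_tool", "arguments": {"increments": [{"offset":[0,0,0],"yaw":0},{"offset":[0,0,0],"yaw":0},{"offset":[0.5,0,0],"yaw":0},{"offset":[1,0,0],"yaw":0},{"offset":[1.5,0,0],"yaw":0},{"offset":[2,0,0],"yaw":0},{"offset":[2.2,0,0],"yaw":0},{"offset":[2.4,0,0],"yaw":0}], "claw": 1}}

```text
clock: 5.95
tcp_pos: [0.5419, -0.3228, -0.0041]
orientation: [0.705, 0.05, 0.705, -0.05]
wrist_force: [0.2, -0.6, -0.6]
finger_gap: 0.0855
```

```bash
python3 - <<'E'
from h import *
m=snap('wrist','w5'); W=cloud(m); goto([.5427,-.3232,-.04],np.pi/2-.142)
T=m['world_from_camera']
for v in range(240,300,4): print(v,[(W[v,u].round(3)).tolist() for u in (165,170,176,182,350,340)])
E
```

```text
t 6.0 tcp [ 0.5419 -0.3228 -0.0043] jawhead 81.9 off [ 3.57 -0.03  0.09]  yaw 0.04 (or -180.0) tilt [-4.e-04  5.e-04 -1.e+00]
240 [[0.544, -0.391, 0.0], [0.545, -0.388, -0.0], [0.545, -0.383, -0.0], [0.546, -0.379, -0.001], [0.564, -0.258, -0.001], [0.563, -0.265, -0.001]]
244 [[0.548, -0.393, -0.002], [0.548, -0.388, 0.0], [0.549, -0.384, -0.001], [0.55, -0.38, -0.001], [0.567, -0.259, -0.0], [0.565, -0.266, 0.001]]
248 [[0.525, -0.37, 0.05], [0.525, -0.367, 0.05], [0.525, -0.364, 0.05], [0.553, -0.381, -0.0], [0.538, -0.274, 0.051], [0.537, -0.279, 0.05]]
252 [[0.525, -0.369, 0.053], [0.525, -0.366, 0.054], [0.527, -0.364, 0.05], [0.556, -0.381, 0.0], [0.538, -0.275, 0.054], [0.539, -0.279, 0.052]]
256 [[0.525, -0.368, 0.057], [0.525, -0.364, 0.058], [0.529, -0.365, 0.051], [0.559, -0.382, 0.0], [0.537, -0.276, 0.058], [0.541, -0.28, 0.052]]
260 [[0.525, -0.366, 0.061], [0.526, -0.364, 0.061], [0.531, -0.365, 0.052], [0.562, -0.383, 0.0], [0.538, -0.277, 0.061], [0.542, -0.28, 0.054]]
264 [[0.525, -0.365, 0.065], [0.528, -0.364, 0.061], [0.533, -0.365, 0.053], [0.566, -0.384, 0.0],
[... 521 characters left out ...]
5, -0.365, 0.064], [0.542, -0.367, 0.054], [0.58, -0.387, -0.001], [0.543, -0.28, 0.069], [0.552, -0.281, 0.057]]
284 [[0.532, -0.365, 0.071], [0.537, -0.366, 0.064], [0.543, -0.366, 0.056], [0.584, -0.388, -0.0], [0.545, -0.28, 0.069], [0.553, -0.282, 0.058]]
288 [[0.534, -0.365, 0.071], [0.539, -0.366, 0.064], [0.545, -0.367, 0.056], [0.587, -0.389, -0.0], [0.546, -0.28, 0.07], [0.555, -0.282, 0.059]]
292 [[0.536, -0.366, 0.071], [0.541, -0.367, 0.064], [0.546, -0.367, 0.058], [0.591, -0.39, -0.0], [0.548, -0.281, 0.071], [0.558, -0.282, 0.059]]
296 [[0.538, -0.366, 0.071], [0.542, -0.366, 0.066], [0.594, -0.395, -0.001], [0.593, -0.39, 0.001], [0.549, -0.281, 0.072], [0.612, -0.268, 0.0]]
```

View pics/w5.png

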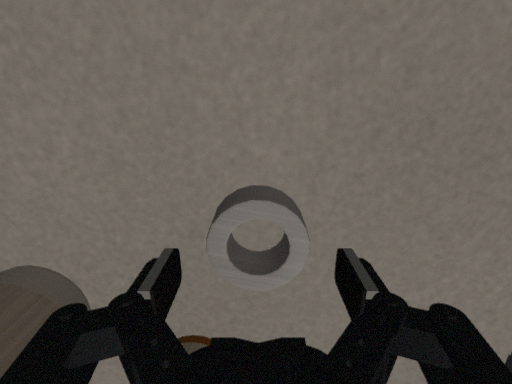

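Request:
{"name": "servo_tool", "arguments": {"increments": [{"offset":[0.8,0,0.1],"yaw":0},{"offset":[1.6,0,0.1],"yaw":0},{"offset":[2.2,0,0.1],"yaw":0},{"offset":[2.7,0,0.1],"yaw":0},{"offset":[3.1,0,0.1],"yaw":0},{"offset":[3.5,0,0.1],"yaw":0},{"offset":[3.8,0,0.1],"yaw":0},{"offset":[3.8,0,0.1],"yaw":0}]}}

```text
clock: 6.8
tcp_pos: [0.5428, -0.3229, -0.0421]
orientation: [0.705, 0.05, 0.706, -0.05]
wrist_force: [-0.5, 0.6, 0.0]
finger_gap: 0.0857
```

Request:
{"name": "servo_tool", "arguments": {"increments": [{"offset":[0,0,0],"yaw":0},{"offset":[0,0,0],"yaw":0},{"offset":[0,0,0],"yaw":0},{"offset":[0,0,0],"yaw":0},{"offset":[0,0,0],"yaw":0},{"offset":[0,0,0],"yaw":0},{"offset":[0,0,0],"yaw":0},{"offset":[0,0,0],"yaw":0}], "claw": 0, "force": 25}}

```text
clock: 7.6
tcp_pos: [0.5434, -0.3232, -0.0411]
orientation: [0.706, 0.05, 0.705, -0.05]
wrist_force: [-1.2, 0.7, 4.7]
finger_gap: 0.0643
```

Request:
{"name": "servo_tool", "arguments": {"increments": [{"offset":[-5,0,0],"yaw":0},{"offset":[-10,0,0],"yaw":0},{"offset":[-15,1,0.3],"yaw":0},{"offset":[-19,4,1],"yaw":0},{"offset":[-21,8,2],"yaw":0},{"offset":[-21,13,3],"yaw":0},{"offset":[-21,17.5,4],"yaw":0},{"offset":[-21,21,5],"yaw":0}]}}

```text
clock: 8.4
tcp_pos: [0.6224, -0.1196, 0.1681]
orientation: [0.705, 0.05, 0.705, -0.049]
wrist_force: [0.0, -0.3, -2.0]
finger_gap: 0.0643
```

```bash
python3 - <<'E'
from h import *
q=[.6508,.0047,-.142]
t=board(q,[.03,0,.06]); print(t)
c=t+.007*np.array([np.cos(q[2]),np.sin(q[2]),0]); goto([c[0],c[1],.20-.041],np.pi/2+q[2])
E
```

```text
[0.64682122 0.00526882 0.18196152]
t 8.4 tcp [ 0.6224 -0.1196  0.1681] jawhead 82.0 off [ 0.92 12.7   1.37]  yaw 0.11 (or -179.9) tilt [-3.e-04  5.e-04 -1.e+00]
```

Request:
{"name": "servo_tool", "arguments": {"increments": [{"offset":[0.3,4.5,0.6],"yaw":0},{"offset":[0.5,9,1.2],"yaw":0},{"offset":[0.7,12,1.4],"yaw":0},{"offset":[0.7,12.8,1.4],"yaw":0},{"offset":[0.7,12.8,1.4],"yaw":0},{"offset":[0.7,12.8,1.4],"yaw":0},{"offset":[0.7,12.8,1.4],"yaw":0},{"offset":[0.7,12.8,1.4],"yaw":0}]}}

```text
clock: 9.2
tcp_pos: [0.6539, 0.0009, 0.1615]
orientation: [0.705, 0.051, 0.705, -0.051]
wrist_force: [0.0, 0.4, -1.5]
finger_gap: 0.0642
```

```bash
python3 - <<'E'
from h import *
snap('wrist','w6');snap('scene','s6'); crop('s6',170,130,130,100,6)
goto([.6537,.0043,.159],np.pi/2-.142)
E
```

```text
t 9.3 tcp [0.654  0.0013 0.1615] jawhead 81.8 off [ 0.25  0.3  -0.07]  yaw -0.06 (or 179.9) tilt [ 2.e-04 -1.e-04 -1.e+00]
```

View pics/s6_c170_130.png

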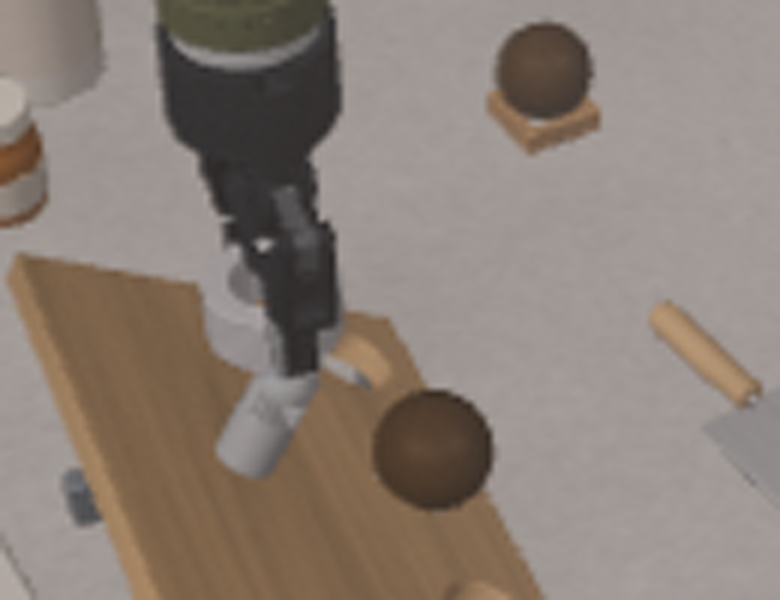

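View pics/w6.png

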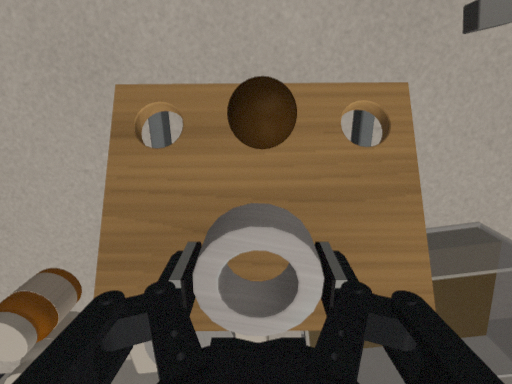

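```bash
python3 - <<'E'
from h import *
from scipy.optimize import least_squares
m=load('w6');W=cloud(m)
fc=sphere(W,disk(262,112,30)); print('fc',fc, board([.6508,.0047,-.142],[-.068,0,.02]))
k=disk(259,278,62)&(W[...,2]>.21)&(W[...,2]<.25)
# top face plane
zs=W[k][:,2]; print(k.sum(),np.percentile(zs,[5,25,50,75,95]))
k=disk(259,278,66)&(W[...,2]>np.median(zs)-.006)&(W[...,2]<.24)&(np.mgrid[0:384,0:512][0]>225)
P=W[k]
o=least_squares(lambda c:np.maximum(np.maximum(np.hypot(*(P[:,:2]-c).T)-.032,.019-np.hypot(*(P[:,:2]-c).T)),0),P[:,:2].mean(0)); print(o.x,o.cost,P[:,2].mean())
C=np.array([[.11,.14,0],[.11,-.14,0],[-.11,-.14,0],[-.11,.14,0]])
ui=np.array([[116,84],[408,83]])
print((proj(m,board([.6508,.0047,-.142],C))[2:]-ui).round(1))
s=load('s6')
for p in ([.03,0,.06],[.03,0,0]): print(proj(s,board([.6508,.0047,-.142],p)))
E
```

```text
fc (array([0.58244176, 0.01447586, 0.09766539]), 2793, np.float64(0.00043557802278502316)) [0.58260365 0.0144495  0.09832051]
9866 [0.21580275 0.22937817 0.23204396 0.23255621 0.23316777]
[0.65304716 0.00092323] 1.853789452529386e-05 0.2318965349630184
[[-1.4 -1. ]
 [-0.5 -0.4]]
[219.09263501 189.12166714]
[210.2619883  205.22495094]
```

Request:
{"name": "servo_tool", "arguments": {"increments": [{"offset":[0,0.3,0],"yaw":0},{"offset":[0.5,0.3,0],"yaw":0},{"offset":[1,0.3,0],"yaw":0},{"offset":[1.5,0.3,0],"yaw":0},{"offset":[2,0.3,0],"yaw":0},{"offset":[2.4,0.3,0],"yaw":0},{"offset":[2.8,0.3,0],"yaw":0},{"offset":[2.8,0.3,0],"yaw":0}], "force": 20}}

```text
clock: 10.1
tcp_pos: [0.654, 0.0056, 0.1325]
orientation: [0.705, 0.05, 0.706, -0.05]
wrist_force: [0.0, 0.8, -1.6]
finger_gap: 0.0641
```

```bash
python3 - <<'E'
from h import *
from workcell import env
snap('scene','s7'); crop('s7',170,130,130,100,6)
goto([.6537,.0043,.131],np.pi/2-.142); print(env.get_state()['wrist_force'],env.get_state()['ft_torque'])
E
```

```text
t 10.15 tcp [0.6542 0.0055 0.133 ] jawhead 81.9 off [ 0.2  -0.13 -0.04]  yaw 0.04 (or -180.0) tilt [-6.e-04  2.e-04 -1.e+00]
[ 0.7867993   0.75502207 -2.21909058] [-0.00813234 -0.02110949  0.02583448]
```

View pics/s7_c170_130.png

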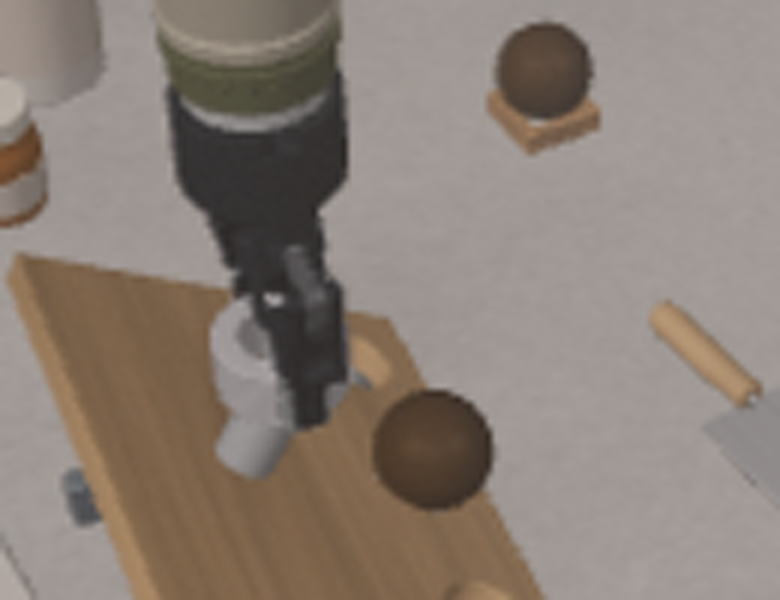

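Request:
{"name": "servo_tool", "arguments": {"increments": [{"offset":[0.4,-0.1,0.1],"yaw":0},{"offset":[0.8,-0.1,0.2],"yaw":0},{"offset":[1.1,-0.1,0.3],"yaw":0},{"offset":[1.4,-0.1,0.4],"yaw":0},{"offset":[1.6,-0.1,0.5],"yaw":0},{"offset":[1.8,-0.1,0.55],"yaw":0},{"offset":[2,-0.1,0.6],"yaw":0},{"offset":[2,-0.1,0.6],"yaw":0}]}}

```text
clock: 10.95
tcp_pos: [0.6572, 0.0044, 0.1171]
orientation: [0.704, 0.05, 0.706, -0.05]
wrist_force: [-15.8, 2.9, 22.7]
finger_gap: 0.064
```

```bash
python3 - <<'E'
from h import *
from workcell import env
snap('wrist','w8');snap('scene','s8'); crop('s8',170,130,130,100,6)
goto([.6537,.0043,.131],np.pi/2-.142); print(env.get_state()['wrist_force'],env.get_state()['ft_torque'])
E
```

```text
t 11.05 tcp [0.6572 0.0044 0.1171] jawhead 81.9 off [-1.39 -0.06 -0.35]  yaw 0.07 (or -179.9) tilt [-2.6e-03  5.0e-04 -1.0e+00]
[-16.25408072   1.93991518  21.3113305 ] [ 0.51004297  3.23944406 -0.02666664]
```

View pics/s8_c170_130.png

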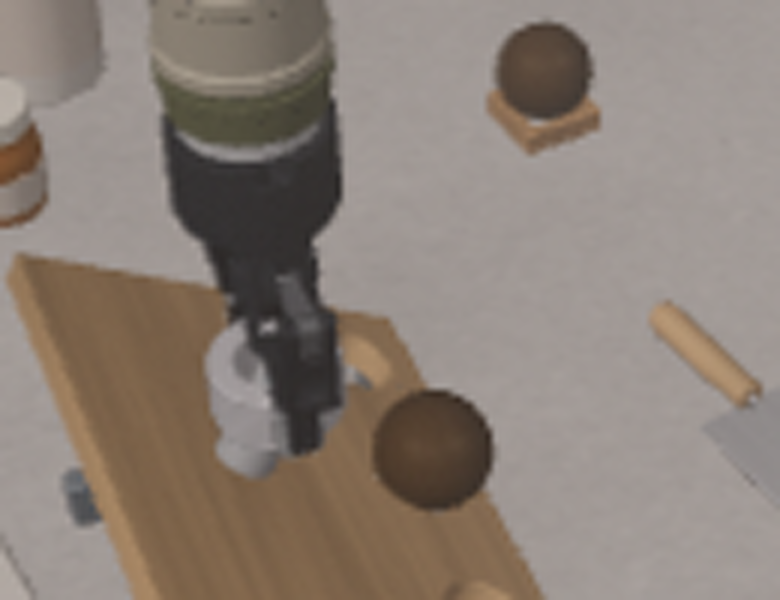

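View pics/w8.png

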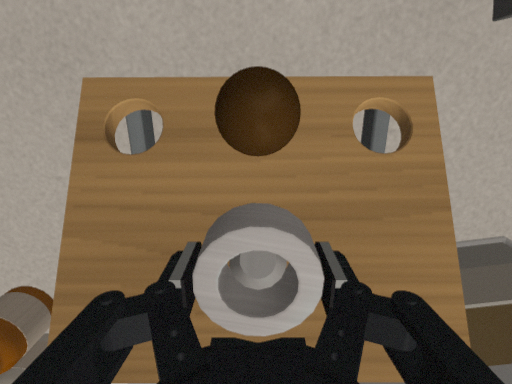

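Request:
{"name": "servo_tool", "arguments": {"increments": [{"offset":[-0.4,0,-0.2],"yaw":0},{"offset":[-0.4,0,-0.2],"yaw":0},{"offset":[-0.4,0,-0.2],"yaw":0},{"offset":[-0.4,0,-0.2],"yaw":0},{"offset":[-0.4,0,-0.2],"yaw":0},{"offset":[-0.4,0,-0.2],"yaw":0},{"offset":[-2,0,-0.2],"yaw":0},{"offset":[-2,0,-0.2],"yaw":0}], "claw": 1}}

```text
clock: 11.85
tcp_pos: [0.6595, 0.0038, 0.135]
orientation: [0.706, 0.05, 0.704, -0.05]
wrist_force: [0.8, -0.2, 0.6]
finger_gap: 0.0856
```

```bash
python3 - <<'E'
from h import *
from workcell import env
snap('wrist','w9');snap('scene','s9'); crop('s9',170,130,130,100,6)
goto([.6537,.0043,.131],np.pi/2-.142); print(env.get_state()['wrist_force'],env.get_state()['ft_torque'])
E
```

```text
t 11.95 tcp [0.6587 0.0039 0.1334] jawhead 81.9 off [ 0.24 -0.03 -0.5 ]  yaw 0.04 (or -180.0) tilt [ 0.001 -0.    -1.   ]
[-0.80248472  0.00344064  0.25932056] [-0.04756125 -0.00175788  0.01575809]
```

View pics/s9_c170_130.png

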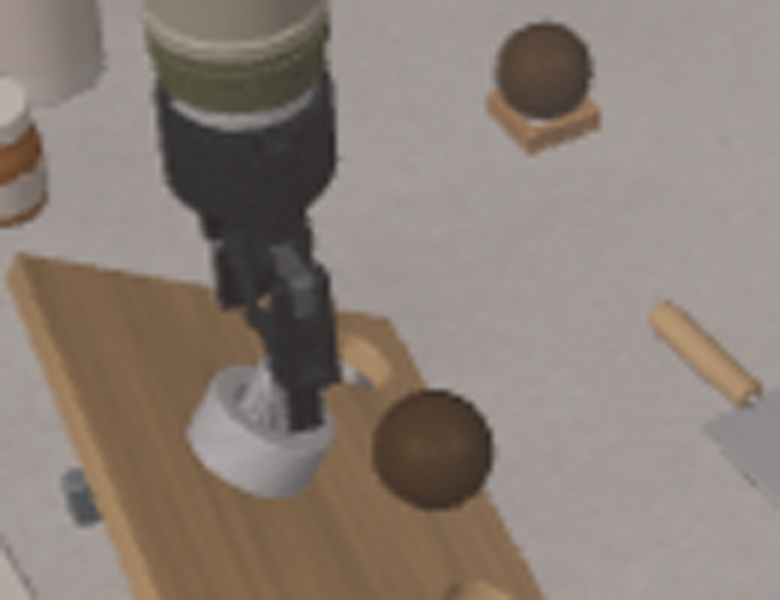

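View pics/w9.png

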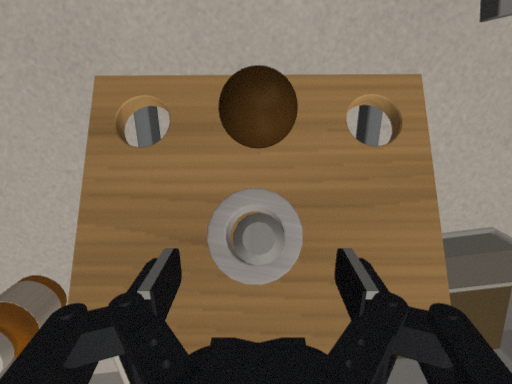

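```bash
cat >> h.py <<'E'
Q=[.6508,.0047,-.142]
def local(W,q=Q): return (W-np.array([q[0],q[1],.115]))@(Rz(q[2])@Rt)
E
python3 - <<'E'
from h import *
m=load('w9');L=local(cloud(m))
r=np.hypot(L[...,0]-.03,L[...,1])
k=(r<.045)&(r>.0205)&(L[...,2]>.024)&(L[...,2]<.04)
P=L[k]; A=np.c_[P[:,:2],np.ones(len(P))]; c=np.linalg.lstsq(A,P[:,2],rcond=None)[0]; print(k.sum(),c,P[:,2].mean(),P.min(0),P.max(0))
k=(r<.012)&(L[...,2]>.05); print(L[k].mean(0))
goto([.5,.15,.1])
E
```

```text
4040 [0.00310103 0.00500239 0.02987407] 0.029935203846457675 [-0.00455883 -0.03367091  0.0240047 ] [0.057578   0.02948254 0.03226139]
[3.01891371e-02 3.72494042e-05 5.92627209e-02]
t 11.95 tcp [0.6587 0.0039 0.1334] jawhead 81.9 off [  3.33  12.23 -17.77]  tilt [ 0.001 -0.    -1.   ]
```

Request:
{"name": "servo_tool", "arguments": {"increments": [{"offset":[-4,0,0],"yaw":0},{"offset":[-6,2,-1.5],"yaw":8},{"offset":[-6,5.5,-4],"yaw":16},{"offset":[-6,9,-7],"yaw":24},{"offset":[-6,13,-10],"yaw":32},{"offset":[-6,17,-13],"yaw":40},{"offset":[-4,20.5,-15.7],"yaw":48},{"offset":[-1,23.5,-17.9],"yaw":56}]}}

```text
clock: 12.75
tcp_pos: [0.514, 0.2642, 0.1443]
orientation: [0.599, 0.378, 0.598, -0.375]
wrist_force: [0.7, -0.2, 0.5]
finger_gap: 0.0858
```

Request:
{"name": "servo_tool", "arguments": {"increments": [{"offset":[2,0,0],"yaw":8},{"offset":[3,0,0],"yaw":16},{"offset":[3,0,0],"yaw":23},{"offset":[3,0,0],"yaw":23},{"offset":[3,0,0],"yaw":23},{"offset":[3,0,0],"yaw":23},{"offset":[3,0,0],"yaw":23},{"offset":[3,0,0],"yaw":23}]}}

```text
clock: 13.55
tcp_pos: [0.5144, 0.2618, 0.1136]
orientation: [0.513, 0.487, 0.513, -0.487]
wrist_force: [-0.1, 0.1, 0.0]
finger_gap: 0.0854
```

```bash
python3 - <<'E'
from h import *
snap('wrist','w10')
goto([.515,.262,.1],np.radians(3))
E
```

```text
t 13.6 tcp [0.5144 0.2617 0.1136] jawhead 2.9 off [ 1.36  0.06 -0.02]  yaw -0.08 (or 179.9) tilt [ 4.e-04  2.e-04 -1.e+00]
```

View pics/w10.png

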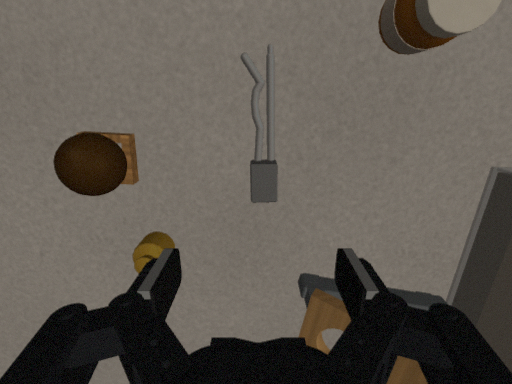

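```bash
python3 - <<'E'
from h import *
m=load('w10');W=cloud(m)
V,U=np.mgrid[0:384,0:512]
k=(U>240)&(U<290)&(V>150)&(V<215)&(W[...,2]>.020)&(W[...,2]<.028)
P=W[k]; print(k.sum(),P.min(0),P.max(0),np.median(P[:,2]))
rect=cv2.minAreaRect((P[:,:2]*1000).astype(np.float32)); print(rect)
# straight leg: points z in .004...010
k=(U>262)&(U<280)&(V>45)&(V<158)&(W[...,2]>.0045)&(W[...,2]<.012)
P=W[k]; vx,vy,x0,y0=cv2.fitLine((P[:,:2]*1000).astype(np.float32),cv2.DIST_HUBER,0,.01,.01).ravel()
print('leg',k.sum(),vx,vy,x0,y0,np.degrees(np.arctan2(vy,vx)),P.min(0),P.max(0))
print('line x at y=%.1f'%rect[0][1], x0+(rect[0][1]-y0)*vx/vy)
print('fa',sphere(W,disk(91,163,28)))
E
```

```text
1032 [0.50600453 0.24401629 0.02013337] [0.53510211 0.28608457 0.02579594] 0.023721541319840167
((520.2225341796875, 264.95831298828125), (27.110511779785156, 41.38022232055664), 4.060420513153076)
leg 818 0.06661077 -0.997779 522.9595 344.1474 -86.18065 [0.51484916 0.28837194 0.00450156] [0.52988777 0.39381512 0.009662  ]
line x at y=265.0 528.24603
fa (array([0.35532056, 0.27949366, 0.03734368]), 2435, np.float64(0.0005129912592160802))
```

Request:
{"name": "servo_tool", "arguments": {"increments": [{"offset":[3.5,0.6,-0.3],"yaw":-1},{"offset":[7,0.6,-0.3],"yaw":-1},{"offset":[10,0.6,-0.3],"yaw":-1},{"offset":[12.5,0.6,-0.3],"yaw":-1},{"offset":[14,0.6,-0.3],"yaw":-1},{"offset":[15,0.6,-0.3],"yaw":-1},{"offset":[15,0.6,-0.3],"yaw":-1},{"offset":[15,0.6,-0.3],"yaw":-1}]}}

```text
clock: 14.4
tcp_pos: [0.5205, 0.2653, -0.036]
orientation: [0.517, 0.483, 0.517, -0.482]
wrist_force: [-0.5, 0.2, 0.5]
finger_gap: 0.0854
```

Request:
{"name": "servo_tool", "arguments": {"increments": [{"offset":[0,0,0],"yaw":0},{"offset":[0,0,0],"yaw":0},{"offset":[0,0,0],"yaw":0},{"offset":[0,0,0],"yaw":0},{"offset":[0,0,0],"yaw":0},{"offset":[0,0,0],"yaw":0},{"offset":[0,0,0],"yaw":0},{"offset":[0,0,0],"yaw":0}], "claw": 0, "force": 60}}

```text
clock: 15.2
tcp_pos: [0.5207, 0.2653, -0.0359]
orientation: [0.517, 0.483, 0.516, -0.482]
wrist_force: [0.0, -0.4, 6.1]
finger_gap: 0.0268
```

Request:
{"name": "servo_tool", "arguments": {"increments": [{"offset":[-4,0,0],"yaw":0},{"offset":[-9,0,0],"yaw":0},{"offset":[-14,0,0],"yaw":0},{"offset":[-19,0.5,1],"yaw":0},{"offset":[-22.6,1,4],"yaw":2},{"offset":[-22.6,2,9],"yaw":5},{"offset":[-22.6,3,14],"yaw":8},{"offset":[-22.6,4,19],"yaw":12}]}}

```text
clock: 16.0
tcp_pos: [0.572, 0.0797, 0.1893]
orientation: [0.463, 0.534, 0.463, -0.534]
wrist_force: [1.0, 0.8, -1.9]
finger_gap: 0.0268
```

```bash
python3 - <<'E'
from h import *
m=snap('wrist','w11'); print(m['world_from_camera'][:3,3])
goto([.634,-.162,.15],-.142); print(board(Q,[.03,0,.0375]))
E
```

```text
[0.58432331 0.16322704 0.36877176]
t 16.05 tcp [0.5743 0.0719 0.1888] jawhead -8.8 off [ 4.    9.46 22.18]  yaw -0.64 (or 179.4) tilt [ 9.0e-04 -5.2e-03 -1.0e+00]
[0.65795798 0.00367668 0.16247595]
```

View pics/w11.png

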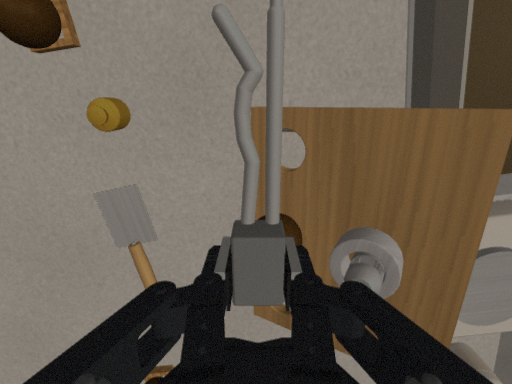

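```bash
cat >> h.py <<'E'
def toolcam():
    # camera->tool transform from static reading w10
    from workcell import env
    T=load('w10')['world_from_camera']; h=np.radians(2.9)
    R=np.array([[0,np.cos(h),np.sin(h)],[0,np.sin(h),-np.cos(h)],[-1,0,0]]); p=np.array([.5144,.2617,.1136])
    X=np.eye(4); X[:3,:3]=R.T@T[:3,:3]; X[:3,3]=R.T@(T[:3,3]-p); return X
def legfit(m):
    mm=dict(m); mm['world_from_camera']=toolcam(); P=cloud(mm) # tool coords
    V,U=np.mgrid[0:384,0:512]
    k=(U>262)&(U<288)&(V>5)&(V<215)&(P[...,0]<-.02)&(P[...,0]>-.06)
    pts=P[k]; 
    return pts,P
E
python3 - <<'E'
from h import *
m=load('w11'); pts,P=legfit(m); print(toolcam().round(4))
print(len(pts),pts.min(0),pts.max(0))
for lo in np.arange(-.125,-.02,.015):
    k=abs(pts[:,2]-lo)<.004; s=pts[k]
    if len(s): print(lo.round(3),len(s),'top x %.4f'%np.percentile(s[:,0],5),'y range',s[:,1].min().round(4),s[:,1].max().round(4),'mid',((s[:,1].min()+s[:,1].max())/2).round(4))
# block top
V,U=np.mgrid[0:384,0:512]
k=(U>225)&(U<290)&(V>225)&(V<305)&(P[...,0]<-.04)&(P[...,0]>-.075)
s=P[k]; print('block',np.median(s,0),s.min(0),s.max(0))
E
```

```text
[[-1.400e-03  3.274e-01 -9.449e-01 -1.795e-01]
 [ 1.000e+00  0.000e+00 -1.500e-03  1.000e-04]
 [-5.000e-04 -9.449e-01 -3.274e-01 -8.440e-02]
 [ 0.000e+00  0.000e+00  0.000e+00  1.000e+00]]
3376 [-0.04575767  0.00414385 -0.12260618] [-0.038376    0.01216333 -0.02427455]
-0.125 53 top x -0.0439 y range 0.0048 0.0118 mid 0.0083
-0.11 352 top x -0.0445 y range 0.0044 0.0122 mid 0.0083
-0.095 327 top x -0.0445 y range 0.0041 0.0121 mid 0.0081
-0.08 275 top x -0.0444 y range 0.0043 0.0121 mid 0.0082
-0.065 250 top x -0.0444 y range 0.0044 0.0121 mid 0.0083
-0.05 225 top x -0.0444 y range 0.0046 0.012 mid 0.0083
-0.035 211 top x -0.0445 y range 0.0042 0.012 mid 0.0081
block [-5.96738611e-02 -4.72457665e-05 -5.29556501e-03] [-0.07499031 -0.01759582 -0.02075931] [-0.0400793   0.01802086  0.02143769]
```

Request:
{"name": "servo_tool", "arguments": {"increments": [{"offset":[0,2,4.5],"yaw":0},{"offset":[0,4,9],"yaw":0},{"offset":[0,6,13.5],"yaw":0},{"offset":[0,8,18],"yaw":0},{"offset":[0,8.6,21.5],"yaw":0},{"offset":[1.5,8.6,22.9],"yaw":0},{"offset":[4.5,8.6,22.9],"yaw":0},{"offset":[6.2,8.6,22.9],"yaw":0}]}}

```text
clock: 16.85
tcp_pos: [0.6234, -0.1581, 0.1242]
orientation: [-0.462, -0.534, -0.464, 0.535]
wrist_force: [-0.0, -0.0, -1.8]
finger_gap: 0.027
```

Request:
{"name": "servo_tool", "arguments": {"increments": [{"offset":[0.4,0,0],"yaw":0},{"offset":[0.4,0,0],"yaw":0},{"offset":[0.4,0,0],"yaw":0},{"offset":[0.4,0,0],"yaw":0},{"offset":[0.4,0,0],"yaw":0},{"offset":[0.4,0,0],"yaw":0},{"offset":[0.4,0,0],"yaw":0},{"offset":[0.4,0,0],"yaw":0}]}}

```text
clock: 17.65
tcp_pos: [0.625, -0.1577, 0.1235]
orientation: [0.464, 0.534, 0.463, -0.534]
wrist_force: [0.3, 0.0, -1.2]
finger_gap: 0.0273
```

```bash
python3 - <<'E'
from h import *
m=snap('wrist','w12'); s=snap('scene','s12'); crop('s12',170,130,130,100,6)
goto([.6261,-.1604,.122],-.142); goto([.6386,-.0733,.122],-.142)
print('fc',sphere(cloud(m),disk(180,120,5)))
E
```

```text
t 17.75 tcp [ 0.6249 -0.1577  0.1234] jawhead -8.1 off [0.14 0.15 0.25]  yaw 0.04 (or -180.0) tilt [ 0.e+00  1.e-04 -1.e+00]
t 17.75 tcp [ 0.6249 -0.1577  0.1234] jawhead -8.1 off [ 0.14  0.16 -8.55]  yaw 0.04 (or -180.0) tilt [ 0.e+00  1.e-04 -1.e+00]
fc (array([ 0.5556424 , -0.08250039,  0.02990416]), 69, np.float64(0.0008566011418055397))
```

View pics/w12.png

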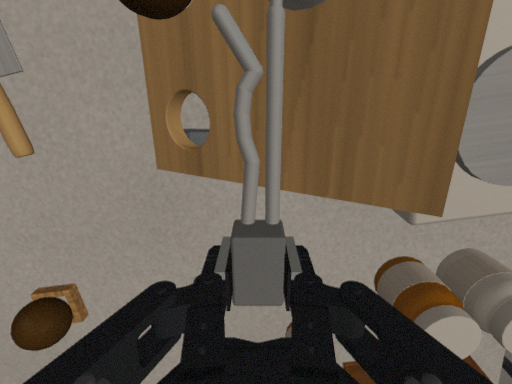

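View pics/s12_c170_130.png

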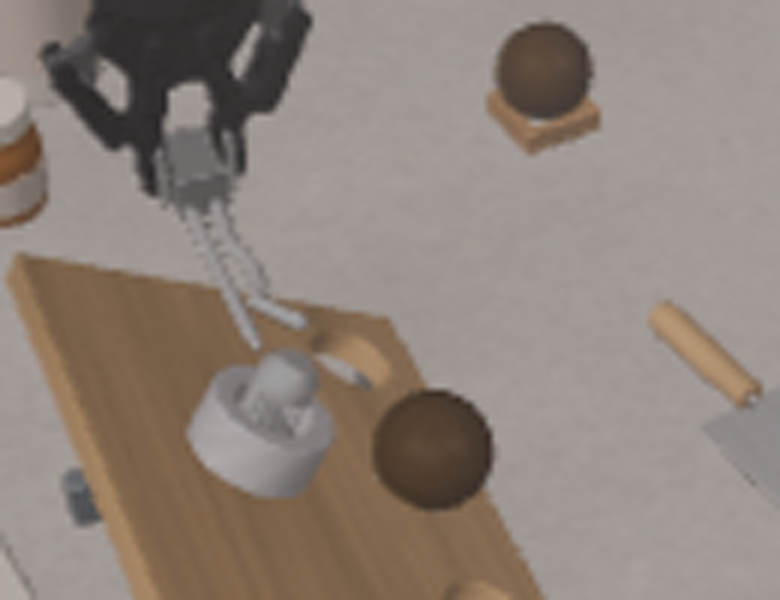

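Request:
{"name": "servo_tool", "arguments": {"increments": [{"offset":[0.15,0.15,0],"yaw":0},{"offset":[0.15,0.15,-0.5],"yaw":0},{"offset":[0.15,0.15,-1],"yaw":0},{"offset":[0.15,0.15,-1.5],"yaw":0},{"offset":[0.15,0.15,-1.8],"yaw":0},{"offset":[0.15,0.15,-2.1],"yaw":0},{"offset":[0.15,0.15,-2.4],"yaw":0},{"offset":[0.15,0.15,-2.6],"yaw":0}]}}

```text
clock: 18.55
tcp_pos: [0.6302, -0.1319, 0.1219]
orientation: [0.463, 0.534, 0.463, -0.534]
wrist_force: [0.1, 0.7, -1.2]
finger_gap: 0.0271
```

```bash
python3 - <<'E'
from h import *
from workcell import env
m=snap('wrist','w13'); s=snap('scene','s13'); crop('s13',170,130,130,100,6)
goto([.6386,-.0733,.122],-.142); print(env.get_state()['wrist_force'])
E
```

```text
t 18.65 tcp [ 0.6301 -0.1319  0.1219] jawhead -8.1 off [-0.01  0.02 -5.92]  yaw 0.06 (or -179.9) tilt [ 0.e+00  1.e-04 -1.e+00]
[-0.09877826 -0.55739666 -1.58918315]
```

View pics/w13.png

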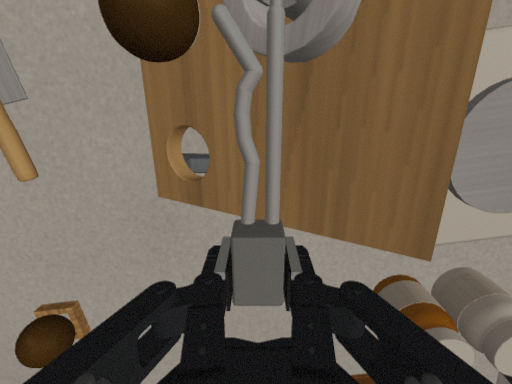

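View pics/s13_c170_130.png

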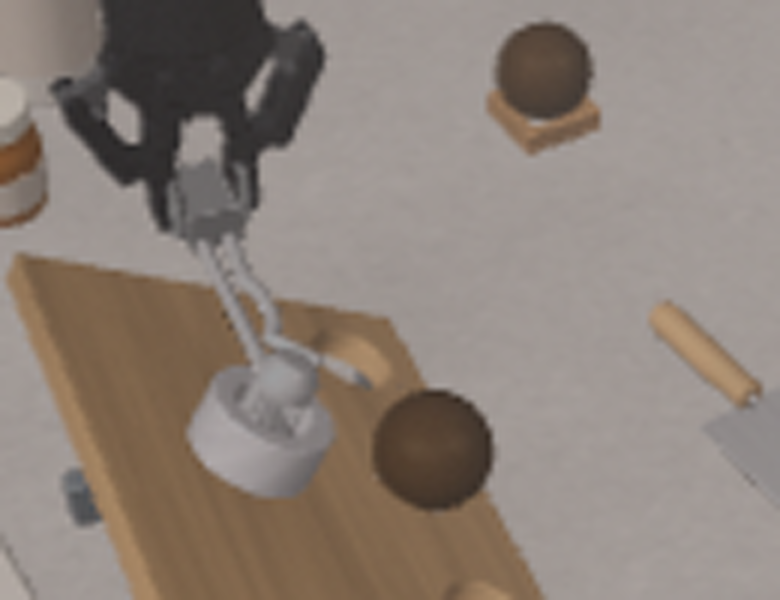

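Request:
{"name": "servo_tool", "arguments": {"increments": [{"offset":[0,0,-0.4],"yaw":0},{"offset":[0,0,-0.8],"yaw":0},{"offset":[0,0,-1.2],"yaw":0},{"offset":[0,0,-1.6],"yaw":0},{"offset":[0,0,-2],"yaw":0},{"offset":[0,0,-2.4],"yaw":0},{"offset":[0,0,-2.7],"yaw":0},{"offset":[0,0,-2.7],"yaw":0}]}}

```text
clock: 19.45
tcp_pos: [0.6334, -0.1049, 0.1215]
orientation: [-0.463, -0.534, -0.464, 0.534]
wrist_force: [-1.2, -0.1, -2.2]
finger_gap: 0.0268
```

```bash
python3 - <<'E'
from h import *
from workcell import env
m=snap('wrist','w14'); s=snap('scene','s14'); crop('s14',170,130,130,100,6)
goto([.6386,-.0733,.122],-.142); print(env.get_state()['wrist_force'])
E
```

```text
t 19.55 tcp [ 0.6335 -0.1051  0.1216] jawhead -8.1 off [-0.04  0.06 -3.22]  yaw 0.06 (or -179.9) tilt [-8.e-04  6.e-04 -1.e+00]
[-2.08367307  0.7012657  -1.47002105]
```

View pics/w14.png

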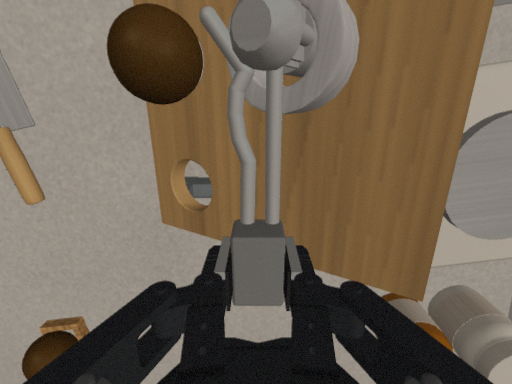

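View pics/s14_c170_130.png

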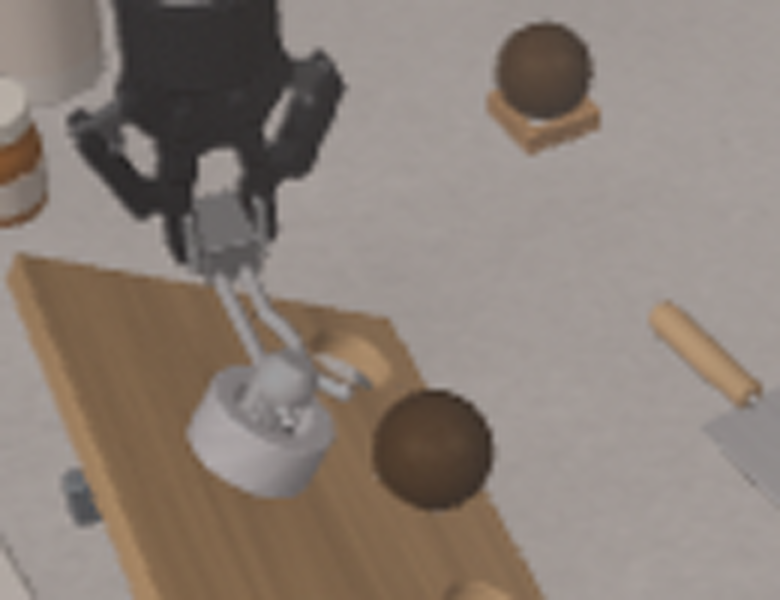

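Request:
{"name": "servo_tool", "arguments": {"increments": [{"offset":[0,0,-0.6],"yaw":0},{"offset":[0,0,-1.2],"yaw":0},{"offset":[0,0,-1.8],"yaw":0},{"offset":[0,0,-2.4],"yaw":0},{"offset":[0,0,-2.9],"yaw":0},{"offset":[0,0,-3.2],"yaw":0},{"offset":[0,0,-3.2],"yaw":0},{"offset":[0,0,-3.2],"yaw":0}]}}

```text
clock: 20.35
tcp_pos: [0.6384, -0.0729, 0.1218]
orientation: [0.463, 0.534, 0.464, -0.534]
wrist_force: [-3.3, 2.0, -2.4]
finger_gap: 0.027
```

```bash
python3 - <<'E'
from h import *
from workcell import env
m=snap('wrist','w15'); s=snap('scene','s15'); crop('s15',170,130,130,100,6)
goto([.6386,-.0733,.122],-.142); print(env.get_state()['wrist_force'])
E
```

```text
t 20.45 tcp [ 0.6384 -0.0733  0.1219] jawhead -8.1 off [-0.01  0.02 -0.  ]  yaw 0.05 (or -179.9) tilt [ 1.e-04  1.e-03 -1.e+00]
[-2.77301573  2.455364   -1.7535474 ]
```

View pics/w15.png

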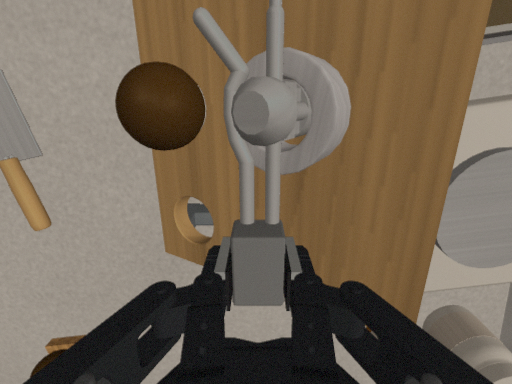

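View pics/s15_c170_130.png

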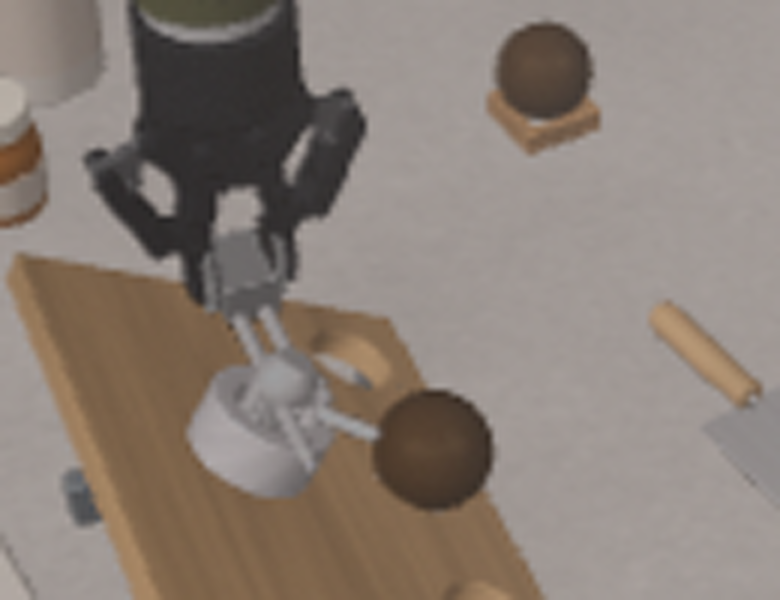

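```bash
cat > leg.py <<'E'
from h import *
def bent(tag):
    m=load(tag); mm=dict(m); mm['world_from_camera']=toolcam(); P=cloud(mm)
    V,U=np.mgrid[0:384,0:512]
    k=(P[...,0]<-.037)&(P[...,0]>-.048)&(U>190)&(U<262)&(V<215)&(P[...,1]<.003)
    s=P[k]; out=[]
    for z in np.arange(-.12,-.02,.01):
        a=s[abs(s[:,2]-z)<.002]; 
        if len(a)>3: out.append((round(z,3),round(np.median(a[:,1]),4),len(a),round(np.median(a[:,0]),4)))
    return out
for t in ('w11','w13','w15'): print(t,bent(t))
E
python3 leg.py
```

```text
w11 [(np.float64(-0.12), np.float64(-0.0155), 189, np.float64(-0.043)), (np.float64(-0.11), np.float64(-0.0102), 215, np.float64(-0.0429)), (np.float64(-0.1), np.float64(-0.0037), 195, np.float64(-0.0431)), (np.float64(-0.09), np.float64(-0.0051), 183, np.float64(-0.0431)), (np.float64(-0.08), np.float64(-0.0072), 148, np.float64(-0.043)), (np.float64(-0.07), np.float64(-0.0069), 126, np.float64(-0.0431)), (np.float64(-0.06), np.float64(-0.0045), 133, np.float64(-0.0431)), (np.float64(-0.05), np.float64(-0.0031), 117, np.float64(-0.0431)), (np.float64(-0.04), np.float64(-0.0037), 106, np.float64(-0.0431)), (np.float64(-0.03), np.float64(-0.0049), 102, np.float64(-0.0431))]
w13 [(np.float64(-0.12), np.float64(-0.0158), 193, np.float64(-0.0429)), (np.float64(-0.11), np.float64(-0.0101), 220, np.float64(-0.0431)), (np.float64(-0.1), np.float64(-0.0036), 194, np.float64(-0.0431)), (np.float64(-0.09), np.float64(-0.0054), 184, np.float64(-0.0431)), (np.float64(-0.08), np.float64(-0.0072), 147, np.float64(-0.043)), (np.float64(-0.07), np.float64(-0.0069), 129, np.float64(-0.0431)), (np.flo
[... 238 characters left out ...]
9, np.float64(-0.0432))]
w15 [(np.float64(-0.12), np.float64(-0.024), 147, np.float64(-0.0427)), (np.float64(-0.11), np.float64(-0.018), 228, np.float64(-0.0429)), (np.float64(-0.1), np.float64(-0.0104), 217, np.float64(-0.043)), (np.float64(-0.09), np.float64(-0.0119), 136, np.float64(-0.0432)), (np.float64(-0.08), np.float64(-0.0144), 74, np.float64(-0.043)), (np.float64(-0.07), np.float64(-0.0126), 82, np.float64(-0.0433)), (np.float64(-0.06), np.float64(-0.008), 134, np.float64(-0.0432)), (np.float64(-0.05), np.float64(-0.0057), 114, np.float64(-0.0431)), (np.float64(-0.04), np.float64(-0.0058), 107, np.float64(-0.0429)), (np.float64(-0.03), np.float64(-0.0057), 96, np.float64(-0.0431))]
```

Request:
{"name": "servo_tool", "arguments": {"increments": [{"offset":[0,-0.1,0],"yaw":0},{"offset":[0,-0.2,0],"yaw":0},{"offset":[0,-0.2,0],"yaw":0},{"offset":[0,-0.2,0],"yaw":0},{"offset":[0,-0.2,0],"yaw":0},{"offset":[0,-0.2,0],"yaw":0},{"offset":[0,-0.2,0],"yaw":0},{"offset":[0,-0.2,0],"yaw":0}]}}

```text
clock: 21.25
tcp_pos: [0.6365, -0.0736, 0.1219]
orientation: [0.463, 0.534, 0.463, -0.534]
wrist_force: [-1.7, 2.0, -2.9]
finger_gap: 0.027
```

```bash
python3 - <<'E'
from h import *
from workcell import env
m=snap('wrist','w16'); print(env.get_state()['wrist_force'])
import leg; print(leg.bent('w16'))
E
```

```text
[-1.98339477  2.13340518 -2.60285083]
w11 [(np.float64(-0.12), np.float64(-0.0155), 189, np.float64(-0.043)), (np.float64(-0.11), np.float64(-0.0102), 215, np.float64(-0.0429)), (np.float64(-0.1), np.float64(-0.0037), 195, np.float64(-0.0431)), (np.float64(-0.09), np.float64(-0.0051), 183, np.float64(-0.0431)), (np.float64(-0.08), np.float64(-0.0072), 148, np.float64(-0.043)), (np.float64(-0.07), np.float64(-0.0069), 126, np.float64(-0.0431)), (np.float64(-0.06), np.float64(-0.0045), 133, np.float64(-0.0431)), (np.float64(-0.05), np.float64(-0.0031), 117, np.float64(-0.0431)), (np.float64(-0.04), np.float64(-0.0037), 106, np.float64(-0.0431)), (np.float64(-0.03), np.float64(-0.0049), 102, np.float64(-0.0431))]
w13 [(np.float64(-0.12), np.float64(-0.0158), 193, np.float64(-0.0429)), (np.float64(-0.11), np.float64(-0.0101), 220, np.float64(-0.0431)), (np.float64(-0.1), np.float64(-0.0036), 194, np.float64(-0.0431)), (np.float64(-0.09), np.float64(-0.0054), 184, np.float64(-0.0431)), (np.float64(-0.08), np.float64(-0.0072), 147, np.float64(-0.043)), (np.float64(-0.07), np.float64(-0.006
[... 952 characters left out ...]
6, np.float64(-0.0431))]
[(np.float64(-0.12), np.float64(-0.0215), 170, np.float64(-0.0428)), (np.float64(-0.11), np.float64(-0.0155), 225, np.float64(-0.0429)), (np.float64(-0.1), np.float64(-0.0082), 205, np.float64(-0.0429)), (np.float64(-0.09), np.float64(-0.0103), 125, np.float64(-0.0433)), (np.float64(-0.08), np.float64(-0.0125), 75, np.float64(-0.0431)), (np.float64(-0.07), np.float64(-0.0107), 100, np.float64(-0.0431)), (np.float64(-0.06), np.float64(-0.007), 132, np.float64(-0.043)), (np.float64(-0.05), np.float64(-0.0047), 114, np.float64(-0.0431)), (np.float64(-0.04), np.float64(-0.0053), 107, np.float64(-0.043)), (np.float64(-0.03), np.float64(-0.0054), 101, np.float64(-0.0429))]
```

Request:
{"name": "servo_tool", "arguments": {"increments": [{"offset":[0,0,0],"yaw":0},{"offset":[0,0,0],"yaw":0},{"offset":[0,0,0],"yaw":0},{"offset":[0,0,0],"yaw":0},{"offset":[0,0,0],"yaw":0},{"offset":[0,0,0],"yaw":0},{"offset":[0,0,0],"yaw":0},{"offset":[-2,0,0],"yaw":0}], "claw": 0.7}}

```text
clock: 22.1
tcp_pos: [0.6344, -0.073, 0.1391]
orientation: [-0.462, -0.533, -0.465, 0.535]
wrist_force: [-1.1, 0.3, -0.2]
finger_gap: 0.0597
```

Request:
{"name": "servo_tool", "arguments": {"increments": [{"offset":[-4,0,0],"yaw":0},{"offset":[-8,0,0],"yaw":0},{"offset":[-10,0,0],"yaw":0},{"offset":[-10,0,2],"yaw":0},{"offset":[-10,0,3],"yaw":0},{"offset":[-10,0,3],"yaw":0},{"offset":[-10,0,3],"yaw":0},{"offset":[-10,0,3],"yaw":0}]}}

```text
clock: 22.9
tcp_pos: [0.6318, -0.1026, 0.2411]
orientation: [-0.463, -0.534, -0.464, 0.534]
wrist_force: [-0.2, 0.7, -0.1]
finger_gap: 0.0598
```

```bash
python3 - <<'E'
from h import *
from workcell import env
m=snap('wrist','w17'); s=snap('scene','s17'); crop('s17',170,130,130,100,6)
goto([.6386,-.0733,.122],-.142); print(env.get_state()['wrist_force'])
E
```

```text
t 23.0 tcp [ 0.632  -0.1026  0.2414] jawhead -8.1 off [11.94  0.25 -2.99]  yaw 0.07 (or -179.9) tilt [-9.e-04  5.e-04 -1.e+00]
[ 0.01815744 -1.09812698  0.35951931]
```

View pics/w17.png

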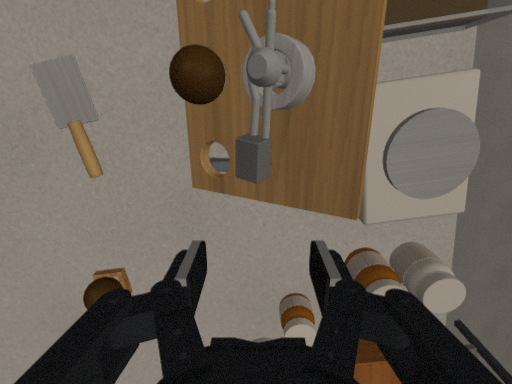

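View pics/s17_c170_130.png

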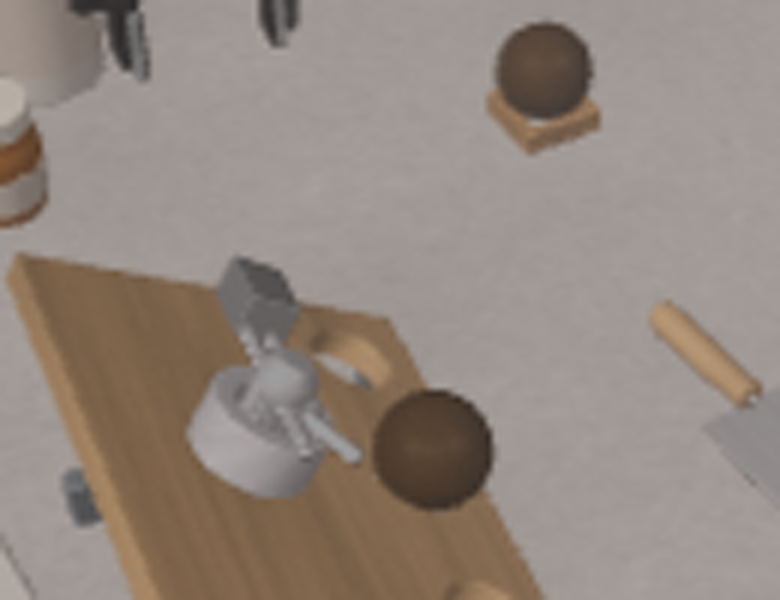

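```bash
python3 - <<'E'
from h import *
m=load('w17');L=local(cloud(m))
V,U=np.mgrid[0:384,0:512]
k=(U>233)&(U<274)&(V>132)&(V<185)&(L[...,2]>.012); s=L[k]; print('block',s.min(0).round(4),s.max(0).round(4),np.median(s,0).round(4))
for nm,(u,v) in dict(straight_in=(266,120),bent_in=(254,110),hump=(249,85),tip=(271,8),tip2=(270,25),bent_tip=(244,14),flare=(257,35),str2=(267,128)).items():
    a=L[v-1:v+2,u-1:u+2].reshape(-1,3); print(nm,np.median(a,0).round(4))
E
python3 - <<'E'
import sys;sys.path.insert(0,'.')
import os;os.chdir('.')
from h import *
crop('w17',215,0,110,190,4)
E
```

```text
block [-0.0045 -0.1017  0.0215] [ 0.0278 -0.0547  0.0512] [ 0.0178 -0.076   0.0459]
straight_in [ 0.026  -0.0426  0.0356]
bent_in [ 0.0131 -0.0339  0.0362]
hump [ 0.0101 -0.0122  0.0395]
tip [0.0348 0.0428 0.0462]
tip2 [0.0339 0.0313 0.0457]
bent_tip [0.0089 0.0424 0.0451]
flare [0.0188 0.0265 0.0409]
str2 [ 0.0262 -0.05    0.034 ]
```

View pics/w17_c215_0.png

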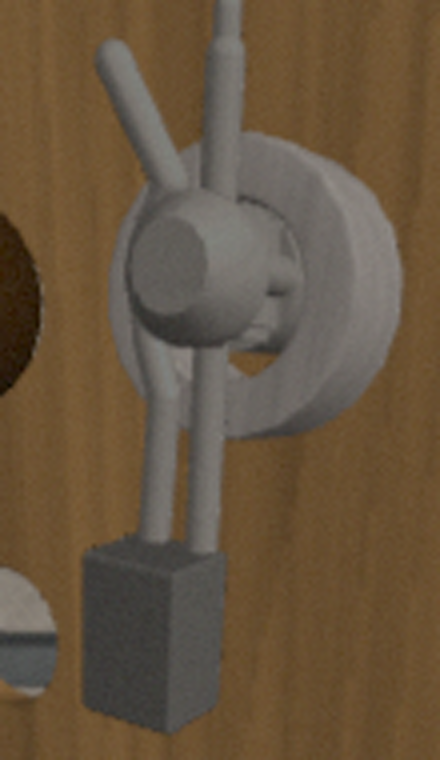

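```bash
python3 - <<'E'
from h import *
m=load('w17');W=cloud(m)
V,U=np.mgrid[0:384,0:512]
k=(U>228)&(U<276)&(V>128)&(V<188)&(W[...,2]>.135); s=W[k]; print(s.min(0),s.max(0))
for z in np.arange(.135,.175,.005):
    a=s[(s[:,2]>z)]; print(z.round(3), a[:,0].min().round(4) if len(a) else None,len(a))
print('R',board(Q,[-.068,-.096,.02]),'L',board(Q,[-.068,.096,.02]))
print('fb',sphere(W,disk(103,294,13)))
from workcell import env
print(env.get_state()['joint_pos'])
b=board(Q,[-.068,-.096,.02])
E
```

```text
[ 0.61156046 -0.09560355  0.14219023] [ 0.6518981  -0.0450536   0.17206751]
0.135 0.6116 1651
0.14 0.6116 1651
0.145 0.6116 1648
0.15 0.6116 1564
0.155 0.6154 1354
0.16 0.6205 847
0.165 0.6284 360
0.17 0.6362 24
R [ 0.56901742 -0.08058425  0.09832051] L [0.59618989 0.10948325 0.09832051]
fb (array([ 0.36833733, -0.2567187 ,  0.0766749 ]), 514, np.float64(0.16322395453568028))
[-2.86277640e-01  4.44246586e-01  3.51850014e-01  1.47938856e+00
  2.43279697e-04  1.42526546e+00]
```

Request:
{"name": "servo_tool", "arguments": {"increments": [{"offset":[0,-3.5,3.5],"yaw":-8},{"offset":[0,-7,7],"yaw":-16},{"offset":[0,-10.5,10.5],"yaw":-24},{"offset":[0,-14,14],"yaw":-32},{"offset":[2,-17.5,17],"yaw":-40},{"offset":[5,-21,20],"yaw":-48},{"offset":[8,-23.5,21.4],"yaw":-56},{"offset":[10,-24.4,21.4],"yaw":-64}], "claw": 1}}

```text
clock: 23.8
tcp_pos: [0.3572, -0.2808, 0.1398]
orientation: [0.676, 0.207, 0.677, -0.206]
wrist_force: [-0.3, 0.9, -0.5]
finger_gap: 0.0853
```

Request:
{"name": "servo_tool", "arguments": {"increments": [{"offset":[2,0,0],"yaw":-8},{"offset":[2,0,0],"yaw":-16},{"offset":[2,0,0],"yaw":-24},{"offset":[2,0,0],"yaw":-26},{"offset":[2,0,0],"yaw":-26},{"offset":[2,0,0],"yaw":-26},{"offset":[2,0,0],"yaw":-26},{"offset":[2,0,0],"yaw":-26}]}}

```text
clock: 24.6
tcp_pos: [0.3606, -0.2806, 0.1219]
orientation: [0.705, 0.05, 0.705, -0.05]
wrist_force: [-0.0, -0.1, -0.3]
finger_gap: 0.0854
```

```bash
python3 - <<'E'
from h import *
m=snap('wrist','w18'); 
goto([.338,-.2925,.0],np.pi/2-.142)
E
```

```text
t 24.65 tcp [ 0.3605 -0.2806  0.1219] jawhead 81.9 off [12.19 -1.5  -2.06]  yaw 0.03 (or -180.0) tilt [ 0.  0. -1.]
```

View pics/w18.png

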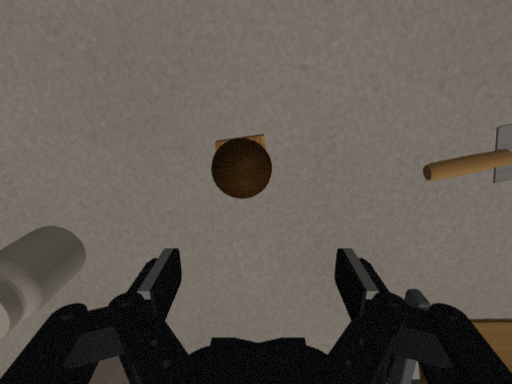

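```bash
python3 - <<'E'
from h import *
m=load('w18'); f=sphere(cloud(m),disk(242,168,26)); print(f)
goto([f[0][0],f[0][1],-.012],np.pi/2-.142)
E
```

```text
(array([ 0.33866247, -0.29415106,  0.03747656]), 2099, np.float64(0.00044003235708684314))
t 24.65 tcp [ 0.3605 -0.2806  0.1219] jawhead 81.9 off [13.39 -1.65 -1.97]  yaw 0.03 (or -180.0) tilt [ 0.  0. -1.]
```

Request:
{"name": "servo_tool", "arguments": {"increments": [{"offset":[1,-1.6,-2],"yaw":0},{"offset":[5,-1.6,-2],"yaw":0},{"offset":[8.5,-1.6,-2],"yaw":0},{"offset":[11,-1.6,-2],"yaw":0},{"offset":[12.5,-1.6,-2],"yaw":0},{"offset":[13.4,-1.6,-2],"yaw":0},{"offset":[13.4,-1.6,-2],"yaw":0},{"offset":[13.4,-1.6,-2],"yaw":0}]}}

```text
clock: 25.45
tcp_pos: [0.3388, -0.2941, -0.0116]
orientation: [0.706, 0.05, 0.705, -0.05]
wrist_force: [-0.2, 0.1, -0.6]
finger_gap: 0.0856
```

Request:
{"name": "servo_tool", "arguments": {"increments": [{"offset":[0,0,0],"yaw":0},{"offset":[0,0,0],"yaw":0},{"offset":[0,0,0],"yaw":0},{"offset":[0,0,0],"yaw":0},{"offset":[0,0,0],"yaw":0},{"offset":[0,0,0],"yaw":0},{"offset":[0,0,0],"yaw":0},{"offset":[0,0,0],"yaw":0}], "claw": 0.5, "force": 25}}

```text
clock: 26.25
tcp_pos: [0.3392, -0.2944, -0.0112]
orientation: [0.706, 0.049, 0.705, -0.05]
wrist_force: [-0.2, 0.8, 6.7]
finger_gap: 0.0583
```

```bash
python3 - <<'E'
from h import *
goto([.5690,-.0806,.12],np.pi/2-.142)
E
```

```text
t 26.25 tcp [ 0.3392 -0.2944 -0.0112] jawhead 81.9 off [-13.12  24.39  19.77]  yaw 0.04 (or -180.0) tilt [ 0.0014 -0.0016 -1.    ]
```

Request:
{"name": "servo_tool", "arguments": {"increments": [{"offset":[-4,0,0],"yaw":0},{"offset":[-8,1,1],"yaw":0},{"offset":[-12,4,3],"yaw":0},{"offset":[-13.2,8,6],"yaw":0},{"offset":[-13.2,12,9],"yaw":0},{"offset":[-13.2,16,12.5],"yaw":0},{"offset":[-13.2,20,16],"yaw":0},{"offset":[-13.2,23,18.8],"yaw":0}]}}

```text
clock: 27.05
tcp_pos: [0.5568, -0.0919, 0.1201]
orientation: [0.706, 0.05, 0.705, -0.05]
wrist_force: [0.9, -1.0, 0.1]
finger_gap: 0.0587
```

Request:
{"name": "servo_tool", "arguments": {"increments": [{"offset":[0,1.4,1],"yaw":0},{"offset":[0,1.4,1],"yaw":0},{"offset":[0,1.4,1],"yaw":0},{"offset":[1,1.4,1],"yaw":0},{"offset":[2,1.4,1],"yaw":0},{"offset":[3,1.4,1],"yaw":0},{"offset":[3,1.4,1],"yaw":0},{"offset":[3,1.4,1],"yaw":0}]}}

```text
clock: 27.85
tcp_pos: [0.5668, -0.0814, 0.0893]
orientation: [0.705, 0.05, 0.706, -0.05]
wrist_force: [0.6, -0.5, 0.0]
finger_gap: 0.0582
```

```bash
python3 - <<'E'
from h import *
m=snap('wrist','w19');snap('scene','s19'); crop('s19',170,130,130,100,6)
goto([.5690,-.0806,.05],np.pi/2-.142)
E
```

```text
t 27.95 tcp [ 0.5676 -0.0814  0.0901] jawhead 81.9 off [4.01 0.1  0.13]  yaw 0.02 (or -180.0) tilt [ 5.e-04 -1.e-04 -1.e+00]
```

View pics/w19.png

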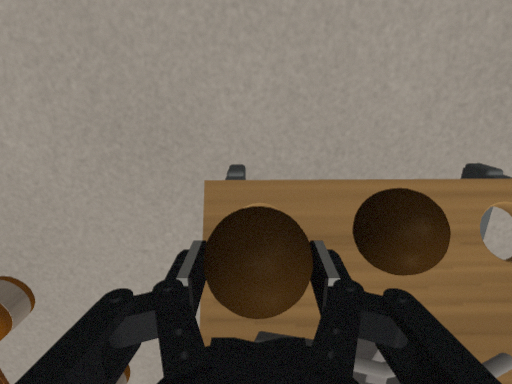

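View pics/s19_c170_130.png

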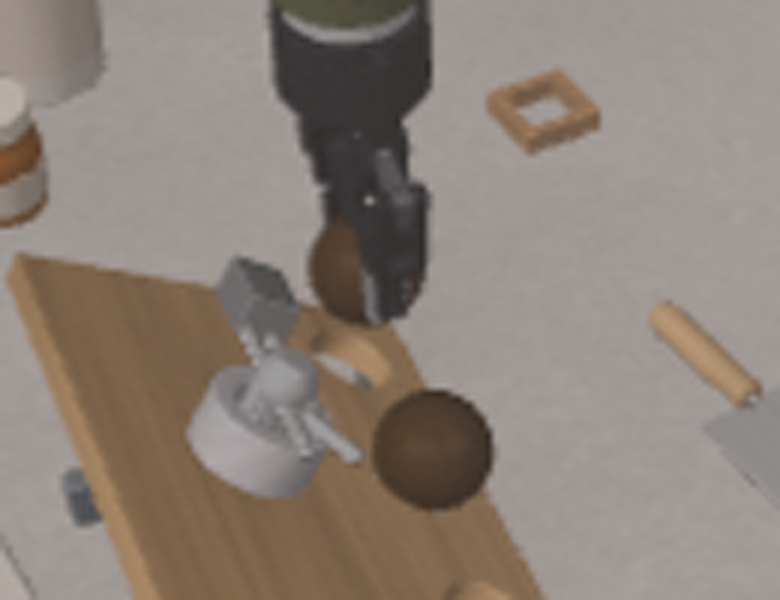

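```bash
python3 - <<'E'
from h import *
m=load('w19'); W=cloud(m); f=sphere(W,disk(258,255,42)); print(f, 'fc',sphere(W,disk(402,230,38))[0])
print(np.array([.569,-.0806,.0983])-f[0])
E
```

```text
(array([ 0.56657817, -0.08172423,  0.13766124]), 5494, np.float64(0.00042828825190972754)) fc [0.58257799 0.01454049 0.09788863]
[ 0.00242183  0.00112423 -0.03936124]
```

Request:
{"name": "servo_tool", "arguments": {"increments": [{"offset":[0.8,0.1,0.2],"yaw":0},{"offset":[1.6,0.1,0.2],"yaw":0},{"offset":[2.3,0.1,0.2],"yaw":0},{"offset":[2.9,0.1,0.2],"yaw":0},{"offset":[3.4,0.1,0.2],"yaw":0},{"offset":[3.7,0.1,0.2],"yaw":0},{"offset":[3.8,0.1,0.2],"yaw":0},{"offset":[3.8,0.1,0.2],"yaw":0}]}}

```text
clock: 28.75
tcp_pos: [0.5696, -0.0804, 0.0518]
orientation: [0.705, 0.05, 0.705, -0.05]
wrist_force: [-0.2, -1.1, -0.1]
finger_gap: 0.0584
```

```bash
python3 - <<'E'
from h import *
m=snap('wrist','w20'); W=cloud(m); f=sphere(W,disk(258,255,42)); print(f[0],np.array([.569,-.0806,.0983])-f[0])
E
```

```text
[ 0.56931666 -0.08072227  0.10012018] [-0.00031666  0.00012227 -0.00182018]
```

Request:
{"name": "servo_tool", "arguments": {"increments": [{"offset":[0.1,0,0],"yaw":0},{"offset":[0.1,0,0],"yaw":0},{"offset":[0.1,0,0],"yaw":0},{"offset":[0.1,0,0],"yaw":0},{"offset":[0.1,0,0],"yaw":0},{"offset":[-1,0,0],"yaw":0},{"offset":[-4,0,0],"yaw":0},{"offset":[-8,0,0],"yaw":0}], "claw": 0.88}}

```text
clock: 29.6
tcp_pos: [0.568, -0.08, 0.1316]
orientation: [0.704, 0.05, 0.707, -0.05]
wrist_force: [0.6, 0.1, -0.5]
finger_gap: 0.0753
```

```bash
python3 - <<'E'
from h import *
m=snap('wrist','w21');snap('scene','s21'); crop('s21',170,130,130,100,6)
goto([.3555,.2794,.05],np.pi/2-.142)
E
```

```text
t 29.7 tcp [ 0.5733 -0.0815  0.1385] jawhead 81.9 off [  8.53  32.67 -26.73]  yaw 0.05 (or -180.0) tilt [ 0.0099 -0.0028 -0.9999]
```

View pics/w21.png

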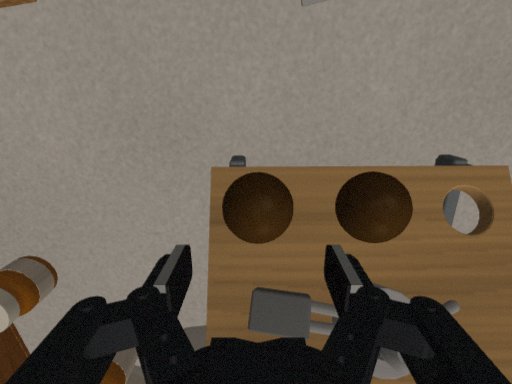

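View pics/s21_c170_130.png

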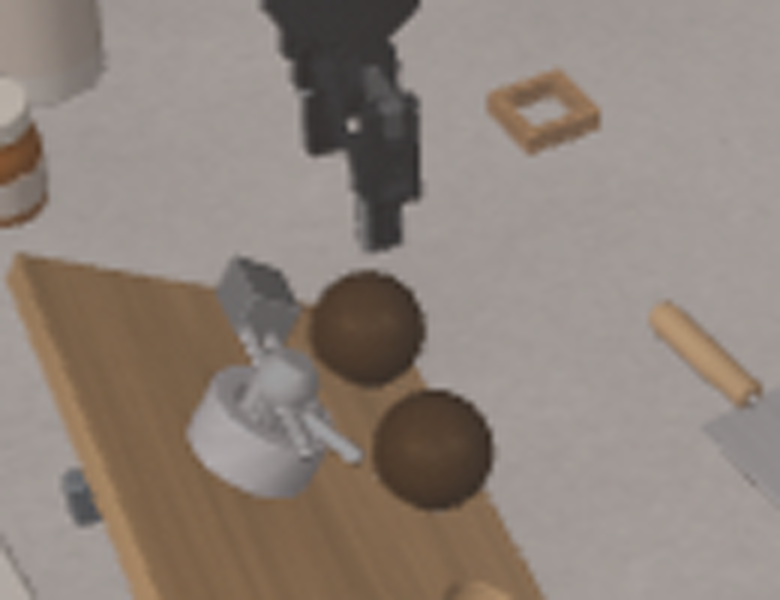

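Request:
{"name": "servo_tool", "arguments": {"increments": [{"offset":[0,3.5,-3],"yaw":0},{"offset":[0,7.4,-6],"yaw":0},{"offset":[0,11.3,-9],"yaw":0},{"offset":[0,15.2,-12],"yaw":0},{"offset":[0,19,-15],"yaw":0},{"offset":[0,23,-18],"yaw":0},{"offset":[0,27,-21.4],"yaw":0},{"offset":[0,30.5,-24.5],"yaw":0}], "claw": 1}}

```text
clock: 30.5
tcp_pos: [0.369, 0.2576, 0.1325]
orientation: [0.706, 0.05, 0.705, -0.05]
wrist_force: [0.4, -0.1, 0.8]
finger_gap: 0.0853
```

Request:
{"name": "servo_tool", "arguments": {"increments": [{"offset":[1,2.1,-1.8],"yaw":0},{"offset":[4,2.1,-1.8],"yaw":0},{"offset":[7,2.1,-1.8],"yaw":0},{"offset":[8,2.1,-1.8],"yaw":0},{"offset":[8,2.1,-1.8],"yaw":0},{"offset":[8,2.1,-1.8],"yaw":0},{"offset":[8,2.1,-1.8],"yaw":0},{"offset":[8,2.1,-1.8],"yaw":0}]}}

```text
clock: 31.3
tcp_pos: [0.3563, 0.2797, 0.0531]
orientation: [0.706, 0.051, 0.705, -0.05]
wrist_force: [0.9, -1.0, 0.2]
finger_gap: 0.0854
```

```bash
python3 - <<'E'
from h import *
m=snap('wrist','w22')
goto([.3555,.2794,-.012],np.pi/2-.142)
E
```

```text
t 31.35 tcp [0.3561 0.2796 0.0529] jawhead 81.9 off [ 6.49 -0.04 -0.07]  yaw 0.01 (or -180.0) tilt [ 0.0018  0.001  -1.    ]
```

View pics/w22.png

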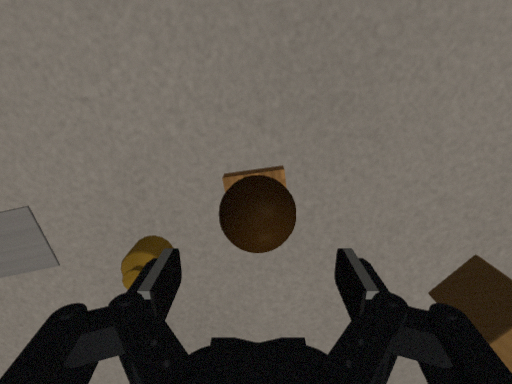

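```bash
python3 - <<'E'
from h import *
m=load('w22'); f=sphere(cloud(m),disk(258,213,33)); print(f)
goto([f[0][0],f[0][1],-.012],np.pi/2-.142)
E
```

```text
(array([0.35557818, 0.27916176, 0.03753512]), 3393, np.float64(0.00040967545484134164))
t 31.35 tcp [0.3561 0.2796 0.0529] jawhead 81.9 off [ 6.49 -0.06 -0.06]  yaw 0.01 (or -180.0) tilt [ 0.0018  0.001  -1.    ]
```

Request:
{"name": "servo_tool", "arguments": {"increments": [{"offset":[1.5,0,0],"yaw":0},{"offset":[3,0,0],"yaw":0},{"offset":[4.5,0,0],"yaw":0},{"offset":[5.6,0,0],"yaw":0},{"offset":[6.4,0,0],"yaw":0},{"offset":[6.4,0,0],"yaw":0},{"offset":[6.4,0,0],"yaw":0},{"offset":[6.4,0,0],"yaw":0}]}}

```text
clock: 32.15
tcp_pos: [0.3557, 0.2797, -0.0115]
orientation: [0.706, 0.05, 0.705, -0.05]
wrist_force: [0.3, 1.1, -0.3]
finger_gap: 0.0853
```

Request:
{"name": "servo_tool", "arguments": {"increments": [{"offset":[0,0,0],"yaw":0},{"offset":[0,0,0],"yaw":0},{"offset":[0,0,0],"yaw":0},{"offset":[0,0,0],"yaw":0},{"offset":[0,0,0],"yaw":0},{"offset":[0,0,0],"yaw":0},{"offset":[0,0,0],"yaw":0},{"offset":[0,0,0],"yaw":0}], "claw": 0.5}}

```text
clock: 32.95
tcp_pos: [0.3555, 0.2796, -0.0118]
orientation: [0.706, 0.05, 0.705, -0.05]
wrist_force: [-1.2, 1.2, 5.0]
finger_gap: 0.0588
```

```bash
python3 - <<'E'
from h import *
goto([.5962,.1095,.12],np.pi/2-.142)
E
```

```text
t 32.95 tcp [ 0.3555  0.2796 -0.0118] jawhead 81.9 off [-13.17 -13.44  26.23]  yaw 0.04 (or -180.0) tilt [ 8.e-04  6.e-04 -1.e+00]
```

Request:
{"name": "servo_tool", "arguments": {"increments": [{"offset":[-4,0,0],"yaw":0},{"offset":[-8,-0.5,1],"yaw":0},{"offset":[-12,-2,4],"yaw":0},{"offset":[-13.2,-4,8],"yaw":0},{"offset":[-13.2,-6,12.4],"yaw":0},{"offset":[-13.2,-8.5,16.7],"yaw":0},{"offset":[-13.2,-11,21],"yaw":0},{"offset":[-13.2,-12.8,25],"yaw":0}]}}

```text
clock: 33.75
tcp_pos: [0.5857, 0.1153, 0.1192]
orientation: [0.705, 0.05, 0.706, -0.05]
wrist_force: [0.8, 1.0, 0.9]
finger_gap: 0.0587
```

Request:
{"name": "servo_tool", "arguments": {"increments": [{"offset":[0,-0.6,1.3],"yaw":0},{"offset":[0,-0.6,1.3],"yaw":0},{"offset":[0,-0.6,1.3],"yaw":0},{"offset":[1,-0.6,1.3],"yaw":0},{"offset":[2,-0.6,1.3],"yaw":0},{"offset":[3,-0.6,1.3],"yaw":0},{"offset":[3,-0.6,1.3],"yaw":0},{"offset":[3,-0.6,1.3],"yaw":0}]}}

```text
clock: 34.55
tcp_pos: [0.5959, 0.11, 0.0894]
orientation: [0.705, 0.05, 0.706, -0.05]
wrist_force: [-0.3, -0.7, 0.1]
finger_gap: 0.0587
```

```bash
python3 - <<'E'
from h import *
m=snap('wrist','w23'); W=cloud(m)
f=sphere(W,disk(258,255,42)); print(f)
d=board(Q,[-.068,.096,.02])-f[0]; from workcell import env
R=Rq(env.get_state()['orientation']); print((R.T@d*100).round(2)); goto([.5962,.1095,.05])
E
```

```text
(array([0.59622161, 0.10959231, 0.13825382]), 5494, np.float64(0.00043051818197395686))
[ 3.99 -0.01 -0.  ]
t 34.6 tcp [0.5964 0.1099 0.0899] jawhead 81.9 off [ 3.99 -0.04 -0.02]  tilt [-1.e-04  1.e-04 -1.e+00]
```

View pics/w23.png

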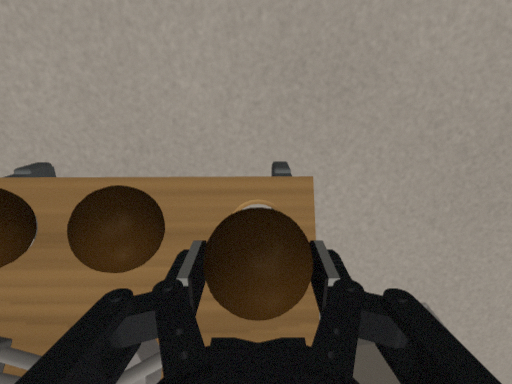

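Request:
{"name": "servo_tool", "arguments": {"increments": [{"offset":[0.8,0,0],"yaw":0},{"offset":[1.6,0,0],"yaw":0},{"offset":[2.3,0,0],"yaw":0},{"offset":[2.9,0,0],"yaw":0},{"offset":[3.4,0,0],"yaw":0},{"offset":[3.7,0,0],"yaw":0},{"offset":[3.9,0,0],"yaw":0},{"offset":[3.9,0,0],"yaw":0}]}}

```text
clock: 35.4
tcp_pos: [0.5961, 0.1097, 0.0506]
orientation: [0.705, 0.05, 0.706, -0.05]
wrist_force: [-1.5, 0.2, -0.2]
finger_gap: 0.0584
```

Request:
{"name": "servo_tool", "arguments": {"increments": [{"offset":[0,0,0],"yaw":0},{"offset":[0,0,0],"yaw":0},{"offset":[0,0,0],"yaw":0},{"offset":[0,0,0],"yaw":0},{"offset":[0,0,0],"yaw":0},{"offset":[-1,0,0],"yaw":0},{"offset":[-4,0,0],"yaw":0},{"offset":[-8,0,0],"yaw":0}], "claw": 0.88}}

```text
clock: 36.2
tcp_pos: [0.595, 0.1095, 0.1304]
orientation: [0.704, 0.05, 0.707, -0.05]
wrist_force: [1.1, -0.2, -0.2]
finger_gap: 0.0751
```

Request:
{"name": "servo_tool", "arguments": {"increments": [{"offset":[-4,0,0],"yaw":0},{"offset":[-8,0,0],"yaw":0},{"offset":[-12,-3,2],"yaw":0},{"offset":[-14,-6,4],"yaw":0},{"offset":[-14,-9,6],"yaw":0},{"offset":[-14,-10,7],"yaw":0},{"offset":[-14,-10,7],"yaw":0},{"offset":[-14,-10,7],"yaw":0}]}}

```text
clock: 37.0
tcp_pos: [0.6515, 0.0009, 0.271]
orientation: [0.705, 0.05, 0.705, -0.05]
wrist_force: [-0.6, 0.0, -0.3]
finger_gap: 0.0749
```

```bash
python3 - <<'E'
from h import *
m=snap('wrist','w24');snap('scene','s24'); crop('s24',90,80,300,220,2.6); snap('top','t24'); goto([.6,0,.3])
E
```

```text
t 37.15 tcp [0.6512 0.002  0.2712] jawhead 82.0 off [-2.88 -0.91 -5.04]  tilt [-1.e-04  3.e-04 -1.e+00]
```

View pics/w24.png

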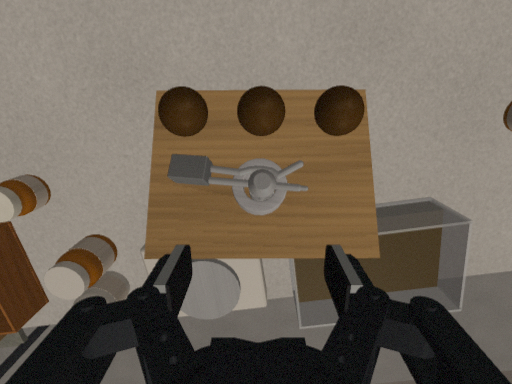

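View pics/s24_c90_80.png

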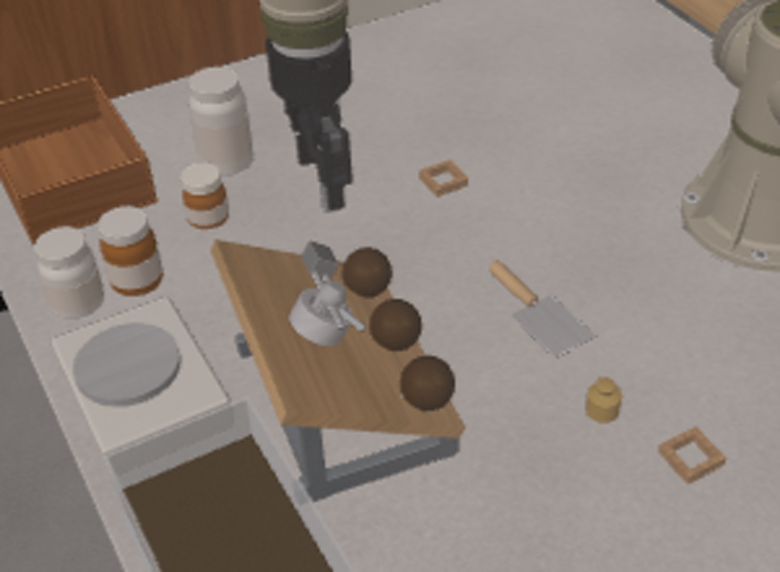

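```bash
python3 - <<'E'
from h import *
m=load('w24');W=cloud(m);L=local(W)
for n,(u,v),y in (('b',(184,111),-.096),('c',(261,111),0),('a',(339,110),.096)):
    f=sphere(W,disk(u,v,20)); print(n,(f[0]-board(Q,[-.068,y,.02])).round(4))
r=np.hypot(L[...,0]-.03,L[...,1])
k=(r<.03)&(r>.0205)&(L[...,2]>.027)&(L[...,2]<.0325); P=L[k]; print('collar',k.sum(),np.median(P[:,2]),P[:,2].std())
crop('w24',160,145,160,80,5)
# wire slices by carrier y
V,U=np.mgrid[0:384,0:512]
k=(U>205)&(U<312)&(V>155)&(V<200)&(L[...,2]>.0335)&(L[...,2]<.056)
for y in np.arange(-.05,.055,.006):
    a=L[k&(abs(L[...,1]-y)<.0015)]; xs=np.sort(a[:,0])
    if len(xs)<3: continue
    g=np.split(xs,np.where(np.diff(xs)>.002)[0]+1); print(round(y,3),[(round(i[0],4),round(i[-1],4)) for i in g if len(i)>2], a[:,2].min().round(3),a[:,2].max().round(3))
E
```

```text
b [ 0.0002 -0.0002 -0.0007]
c [-0.0002  0.     -0.0007]
a [-0.0006  0.0002 -0.0006]
collar 686 0.03002746038920668 0.0007781250806239236
-0.05 [(np.float64(0.0064), np.float64(0.0124)), (np.float64(0.0194), np.float64(0.0266))] 0.034 0.037
-0.044 [(np.float64(0.008), np.float64(0.0138)), (np.float64(0.0209), np.float64(0.0275))] 0.034 0.038
-0.038 [(np.float64(0.0077), np.float64(0.0151)), (np.float64(0.021), np.float64(0.0279))] 0.034 0.038
-0.032 [(np.float64(0.0093), np.float64(0.0165)), (np.float64(0.0211), np.float64(0.0293))] 0.034 0.04
-0.026 [(np.float64(0.0093), np.float64(0.0173)), (np.float64(0.0222), np.float64(0.0294))] 0.034 0.039
-0.02 [(np.float64(0.01), np.float64(0.017)), (np.float64(0.0225), np.float64(0.0303))] 0.034 0.041
-0.014 [(np.float64(0.0076), np.float64(0.0153)), (np.float64(0.0239), np.float64(0.0361))] 0.034 0.055
-0.008 [(np.float64(0.0082), np.float64(0.0139)), (np.float64(0.0168), np.float64(0.0204)), (np.float64(0.0377), np.float64(0.0422))] 0.034 0.056
-0.002 [(np.float64(0.0081), np.float64(0.0111)), (np.float64(0.0155), np.float64(0.0173)), (np.f
[... 246 characters left out ...]
oat64(0.0192), np.float64(0.0225)), (np.float64(0.0356), np.float64(0.0413))] 0.035 0.056
0.016 [(np.float64(0.012), np.float64(0.0221)), (np.float64(0.0266), np.float64(0.0348))] 0.04 0.054
0.022 [(np.float64(0.0128), np.float64(0.0216)), (np.float64(0.027), np.float64(0.0352))] 0.04 0.046
0.028 [(np.float64(0.0097), np.float64(0.0184)), (np.float64(0.0287), np.float64(0.0354))] 0.041 0.047
0.034 [(np.float64(0.0062), np.float64(0.0149)), (np.float64(0.0287), np.float64(0.0365))] 0.042 0.048
0.04 [(np.float64(0.0027), np.float64(0.012)), (np.float64(0.0303), np.float64(0.0369))] 0.041 0.048
0.046 [(np.float64(0.004), np.float64(0.0086)), (np.float64(0.0312), np.float64(0.0367))] 0.043 0.047
```

View pics/w24_c160_145.png

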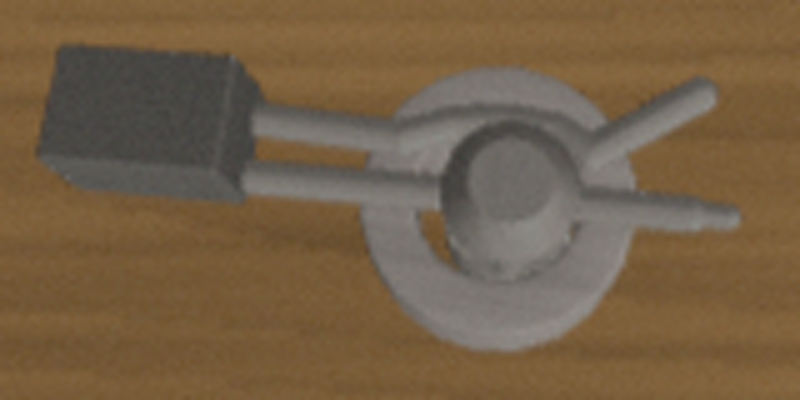

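```bash
python3 - <<'E'
from h import *
a=cv2.imread('pics/scene0.png').astype(int);b=cv2.imread('pics/s24.png').astype(int)
d=(abs(cv2.GaussianBlur(a.astype(np.float32),(5,5),0)-cv2.GaussianBlur(b.astype(np.float32),(5,5),0)).max(2)>25).astype(np.uint8)
n,l,s,c=cv2.connectedComponentsWithStats(d); print([(s[i,:5].tolist()) for i in range(1,n) if s[i,4]>15])
from workcell import env
print(env.get_state()['clock'],env.get_state()['wrist_force']); print(env.hand_in())
E
```

```text
[[176, 0, 58, 89, 3079], [368, 0, 86, 85, 4550], [471, 0, 41, 54, 1507], [456, 39, 54, 71, 2256], [221, 46, 8, 18, 91], [369, 78, 17, 12, 61], [192, 82, 34, 80, 1574], [411, 83, 8, 11, 51], [410, 88, 40, 32, 844], [360, 94, 27, 34, 382], [397, 97, 19, 16, 131], [462, 119, 11, 8, 50], [410, 126, 57, 43, 1725], [252, 133, 18, 18, 238], [202, 155, 5, 5, 20], [209, 161, 8, 7, 36], [201, 173, 29, 40, 428], [222, 175, 20, 20, 311], [485, 179, 27, 50, 916], [244, 216, 22, 23, 388], [347, 237, 22, 22, 396], [508, 248, 4, 8, 23], [297, 265, 18, 18, 214]]
37.15 [ 0.02793513  0.47500161 -1.02521721]
the job is handed in; nothing more can be done
None
```

The job is done as asked and handed in at about 37 s of the 72 s allowed. The hand-in gave no verdict, so what follows rests on my own checks.

**What I did**
- Slid the collar over the spindle until it sat flat on the board.
- Pushed the clip's straight leg through the cross-hole from the −y side until the bent leg closed round the spindle, then let it go.
- Put fruit_b in the right well and fruit_a in the left well, then backed the open gripper clear of everything.

**Last checks**
- **Collar:** its top face lies 30.0 mm off the board, level with it.
- **Clip:** it sits fully in, with the hump round the spindle and the tip through the hole. The bent leg is still open by about 0.03 rad. After I let go it turned square to the spindle and stayed there.
- **Fruits:** all three are within 1 mm of their well centres; the middle one has not moved.
- **Other things on the table:** comparing the first and last scene pictures, the changes were the arm and the parts I was meant to move. The one jar the arm covered in the last scene view had not been approached.
- **Force:** the highest contact I saw was about 28 N at the wrist, while fitting the collar. I only read it between moves, so a brief peak could have been higher.

**What went wrong or disagreed**
- The first attempt to grip the collar closed on air, without touching the collar. The fingertips really end about 36–41 mm short of the reported TCP when gripping (about 53 mm when open), not at it. I measured this in the wrist camera and allowed for it from then on.
- Just before release, the bent leg read about 0.085 rad. I shifted the clip 2 mm, which brought it to about 0.06 rad before I let go.

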